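# Settle the sample jars on the jolting table

## Robot

A 6-joint arm with a two-finger parallel gripper is mounted at the origin on a cart in front of the work surface, level with it; the furniture and walls round the work are solid. World frame = base frame: x ahead of the robot, y to its left, z up, the work surface at z = 0. Lengths are in mm, angles in rad, forces in N, time in s.
With the tool pointing down it reaches from about 350 to 775 mm from the base axis. Payload 7.3 kg.
Tool frame: the origin (TCP) lies at the very end of the fingers, on their centre line; the grasp point (between the pads) lies 19 mm behind it; z points along the fingers, y is the line along which they close (so a half turn about z gives the same grasp; the last joint's range is limited). The gripper opens to 92 mm and grips with 3 to 60 N. Pads are 19 mm wide; open, the fingers measure 130 mm over their backs; the gripper's body (75 mm by 190 mm) begins 47 mm behind the grasp point.
Start: joints at [-1.344, 0.342, 1.524, -0, 1.275, -0.146], TCP at [191.242, -488.952, 197.941] pointing down, gripper open.
Joint ranges: [-2.53, 2.53], [-0.77, 2.02], [0.04, 2.7], [-1, 4.14], [0.28, 2.66], [-3.11, 3.11]. Speed limits (rad/s): [2.57, 2.57, 3.14, 3.14, 3.14, 3.14].

## Interface

Orientations are given as [roll, pitch, yaw] about the fixed x, y, z axes, in that order (R = Rz(yaw) Ry(pitch) Rx(roll)).
In Python, from plant import bot gives the robot as it stands.
- The arm moves only by the tool send_rows, never from a script. Its argument "rows" is a list of rows, each an object of numbers: "x", "y", "z": the shift along the tool's x, y, z in units of 0.2 m (1.0 is 0.2 m); "ax", "ay", "az": the turn, a rotation vector about the tool's x, y, z in units of 60 degrees (1.0 is 60 degrees); "jaw": the opening, from -1 (shut) to 1 (fully open), so that 0 is half open. In form: [{"x": .., "y": .., "z": .., "ax": .., "ay": .., "az": .., "jaw": ..}, ...]. A call has exactly 10 rows; each row is the pose to reach, as a shift and turn from the pose commanded when the call began, along the tool's axes at that moment; what a row does not reach only later rows make up. A row lasts 1/8 s, in which the tool goes at most 62.5 mm and 10.7 degrees, less where a joint would pass 70% of its speed; a pose out of reach is approached as far as the arm can. A call with a number of a shift or a turn outside -1 to 1 is refused whole. A call with a gripper value outside its range is refused whole. The fingers move at their own pace and stop on an object; the grip force is fixed at half the most. Time passes only in rows, so rows that repeat a pose let the fingers close, or fill a call up. It gives the time, the measured TCP pose, the force, the opening and the grip force at its end, in the units of the state.
- bot.get_obs(): the state, without advancing time (a new reading comes with each control period).
- bot.capture(name): name is "scene" or "side" or "wrist"; returns (picture, depth): 480x640x3 uint8, red, green, blue; 480x640 float32, mm along the optical axis (not along the pixel's ray), 0 where there is no reading.
- bot.camera_model(name): a dict with "vertical_fov" (degrees; the focal length in pixels is half the picture's height over the tangent of half this angle, whatever the lens; pixels are square), "cx", "cy" (the principal point, pixels), "k1" (the pictures are not rectified: a ray, as slopes to the right and down, at radius r is drawn at 1 + k1 r^2 times it, then the intrinsics apply), "R" (3x3) and "t" (3): a world point X has camera coordinates R X + t; the wrist camera has in their place "T_tool_cam" (4x4, takes a point from camera to tool coordinates, whose origin is the TCP and whose axes are the flange's). Camera axes: x right, y down, z forward; pixel columns grow to the right and rows downward; lengths in mm; the calibration is good to about 2 mm. A picture is of the moment at which its call begins: read the wrist's pose just before it. camera_model takes no time and is no camera call.
- bot.close_job(): hands the job in; it is judged then, once.
The state is a dict: "time": time; "joint_positions": joint angles; "dq": joint speeds; "tau": joint torques, N m; "tool_pos": TCP position; "tcp_rot": TCP orientation; "contact_force": force on the tool from outside, world axes, zero at the start; "moment": the same for the moment, N m; "grip_width": finger opening in mm; "finger_force": force on a finger pad.
Only numpy, scipy, OpenCV 4.12 (cv2) and the standard library are available. Lean on these libraries where they do the work, as an engineer would, in place of code of your own. Each camera call takes 0.05 s, during which the arm holds its last target. There are 200 camera calls.

## Task

Settle the powder in the sample jars on the jolting table. Raise the table's lid by its bar and push the red knob of the folding stay back and down until the stay snaps past straight and locks, so that the lid stays up by itself; then stand all the jars from the bench upright on the table's black plate, press the spring pedal fully down to its stop twice, letting it come right up after each press, and stand all the jars back upright on the bench to the right of the table, clear of it. Leave the lid up with its stay locked, and leave the other things on the bench alone.

Things in the scene. Friction and masses are not known exactly. Their poses are not given: they have to be found in the camera images.
- jar_1: brown sample jar, 60 mm across, 72 mm high, with a pale screw lid of the same width from 56 mm up; 0.11 to 0.20 kg; origin at the centre of its underside, z up its axis. Two or three jars are present. Any jar may be knocked 2 to 4 cm aside during the run.
- jar_2: as jar_1
- jar_3: as jar_1
- table: jolting table: a fixed white base 220 mm deep (x) and 250 mm wide (y), top at 56 mm; origin on the bench under it, 100 mm from its front and 120 mm from its back, x toward the back (lid hinge), z up. Inset in its top lies the black rubber-faced plate; over that lies a flat blue and grey lid, hinged along the back. Blocks at the hinge reach 81 mm high.
- plate_center (a point): centre of the top face of the black plate, 59 mm above the bench; the plate is 124 mm (x) by 222 mm (y), with the table's axes, framed by the white rim 3 mm lower; behind it runs a steel stop rail 9 mm higher. Pressing the pedal raises the plate by 9 mm; it sinks again with the pedal. Three jars fit side by side along y, 70 mm apart.
- lid (a joint): hinge angle of the lid: 0 shut (as at the start), 1.50 when the stay is straight. The lid (0.3 kg) turns up and back about the hinge. Hinge friction alone holds it above about 1.25 rad; let go lower, it falls shut.
- lid_hinge (a point): middle of the lid's hinge line, 74 mm above the bench, 115 mm behind the table's origin; the line runs along the table's y
- lid_handle (a point): middle of the lid's handle bar, a round steel bar 12 mm thick and 110 mm long along the table's y, 240 mm from the hinge line and 45 mm in front of the lid's front edge, clear of the table; it stands 74 mm above the bench while the lid is shut and moves on a circle about the hinge line. It can be pinched from above and turns between the fingers.
- stay_knob (a point): middle of the red cylindrical knob (18 mm across, 32 mm long along the table's y) on the knee of the folding stay, on the table's right (-y) side; it stands out to the right of the links. Lid shut, the knee lies folded to the front. Lid up, the links rise from low front to high back at about 51 degrees and the knee stands about 20 mm in front of and above the straight line between their ends.
- stay_pivot (a point): fixed lower end of the stay on the base's right side, 25 mm in front of the table's origin, 134 mm right of it, 50 mm above the bench. From here one flat steel link of 103 mm runs to the knee; a second, as long, from the knee to the lid, 135 mm from the hinge line.
- stay (a joint): opening of the stay's knee: 0 folded (lid shut), 2.90 straight, 3.10 at its stop, locked. With the lid raised to about 1.45, pushing the knob back and down, square to the links (away from the robot, 39 degrees below level), takes it through straight (a few N; the lid gives a little) to its stop 10 mm beyond.
- pedal_base: the pedal's fixed dark steel foot plate, 150 mm (x) by 85 mm (y), 10 mm thick, its two rear cheeks reach 48 mm high; origin at the centre of its underside, x toward the pedal's hinge
- pedal_hinge (a point): middle of the pedal's hinge line, along the foot plate's y, 60 mm behind its origin and 34 mm high
- pedal_pad (a point): centre of the place to press, on the top of the black ribbed pad near the pedal's free (front) end, 110 mm from the hinge line; 75 mm high with the pedal up, about 32 mm lower with the pedal down. The pedal is 62 mm wide and 135 mm long.
- pedal (a joint): angle by which the pedal is pressed: 0 up, 0.30 at its stop. A spring returns it; full travel takes about 9 to 13 N at the pad.
- magnifier_lamp: magnifier lamp clamped to the bench's front edge, not needed: its clamp stands at about x 0.35, y -0.06, 5 mm above the bench, its post there rises to 115 mm, and its thin arms lean low from the post to the left (+y) along the bench edge, 0.22 m high at y 0.1, 0.35 m at y 0.3; keep the arm clear of it
- blower: blue rubber blower bulb, 49 mm across, 100 mm high: leave alone
- dropper_bottle: brown dropper bottle, 34 mm across, 102 mm high: leave alone
- spool: red thread spool, 32 mm across, 38 mm high: leave alone
There are look-alikes about, which are no part of the job. What is shaped like the jar_2 but turquoise or yellow is not meant.

How it is judged (in metres and radians):
On the way, in this order (a step that is already met when the one before it is completed fails the run):
1. the lid is up, its stay is locked past straight, and the fingers are off the table (value of joint lid above 1.3 rad and value of joint stay above 2.97 rad and contact force between the fingers and table below 0.5 N), for 0.3 s.
2. all jars stand upright on the plate, released (x of jar_1 in the frame of plate_center between -0.046 and 0.046 m and y of jar_1 in the frame of plate_center between -0.092 and 0.092 m and z of jar_1 in the frame of plate_center between -0.006 and 0.006 m and angle between each of jar_1, jar_2, jar_3's own z axis and vertical below 0.15 rad and x of jar_2 in the frame of plate_center between -0.046 and 0.046 m and y of jar_2 in the frame of plate_center between -0.092 and 0.092 m and z of jar_2 in the frame of plate_center between -0.006 and 0.006 m and x of jar_3 in the frame of plate_center between -0.046 and 0.046 m and y of jar_3 in the frame of plate_center between -0.092 and 0.092 m and z of jar_3 in the frame of plate_center between -0.006 and 0.006 m and value of joint lid above 1.3 rad and value of joint stay above 2.97 rad and contact force between the fingers and jar_1 below 0.3 N and contact force between the fingers and jar_2 below 0.3 N and contact force between the fingers and jar_3 below 0.3 N), for 0.2 s.
3. the pedal is pressed to its stop with all jars on the plate (value of joint pedal above 0.27 rad and x of jar_1 in the frame of plate_center between -0.046 and 0.046 m and y of jar_1 in the frame of plate_center between -0.092 and 0.092 m and z of jar_1 in the frame of plate_center between -0.006 and 0.006 m and angle between each of jar_1, jar_2, jar_3's own z axis and vertical below 0.15 rad and x of jar_2 in the frame of plate_center between -0.046 and 0.046 m and y of jar_2 in the frame of plate_center between -0.092 and 0.092 m and z of jar_2 in the frame of plate_center between -0.006 and 0.006 m and x of jar_3 in the frame of plate_center between -0.046 and 0.046 m and y of jar_3 in the frame of plate_center between -0.092 and 0.092 m and z of jar_3 in the frame of plate_center between -0.006 and 0.006 m), for 0.15 s.
4. the pedal has come up again (value of joint pedal below 0.05 rad), for 0.1 s.
5. the pedal is pressed to its stop a second time with all jars on the plate (all of step 3), for 0.15 s.
6. the pedal has come up again (value of joint pedal below 0.05 rad), for 0.1 s.
At the end, for the whole second after the job is handed in: all jars stand upright (within 0.15 rad) and still on the bench to the right of the table, clear of it (centres over 157 mm right of its middle line); the lid is up (over 1.3 rad) with its stay locked (joint stay over 2.97); the pedal is up (under 0.05 rad) (height (world z) of jar_1 between -0.004 and 0.005 m and y of each of jar_1, jar_2, jar_3 in the frame of table below -0.157 m and angle between each of jar_1, jar_2, jar_3's own z axis and vertical below 0.15 rad and height (world z) of jar_2 between -0.004 and 0.005 m and height (world z) of jar_3 between -0.004 and 0.005 m and linear speed of each of jar_1, jar_2, jar_3 below 0.02 m/s and value of joint lid above 1.3 rad and value of joint stay above 2.97 rad and value of joint pedal below 0.05 rad); the robot touches nothing.
It fails at once if the blue rubber blower is moved more than 40 mm (distance of blower from where it was at the start of the episode above 0.04 m).
It fails at once if the dropper bottle is moved more than 40 mm (distance of dropper_bottle from where it was at the start of the episode above 0.04 m).
It fails at once if the thread spool is moved more than 40 mm (distance of spool from where it was at the start of the episode above 0.04 m).
Of jar_1, jar_2, jar_3 only 2 to 3 are there at a start; the rules pass over those that are not, and their reading is None.
At some moment in a run one of jar_1, jar_2, jar_3 may be knocked a few centimetres aside while the robot is not near it.
It also fails if it takes over 210 s, if anything falls off the work surface, if the arm or the gripper's body presses on something with over 40 N, if the wrist force passes 120 N, or if a joint passes its speed limit or range.

## Working session

There is one attempt and no reset: what is moved stays moved. The work goes in short steps, Python scripts to look and compute and a tool call to move; the robot and the scene stay as the last step left them, time stands still between calls to the robot, and variables do not carry over. Pictures are saved under pics/ and viewed, at most 14 in all, crops included, and the job is handed in when it is done.

Besides the shell and the picture viewer there is one more tool, called after "Call:" in YAML: its name, and indented under it one key for each argument. send_rows: Moves the arm, as the interface text tells. Its arguments: {"type":"object","properties":{"rows":{"type":"array","items":{"type":"object","properties":{"x":{"type":"number","minimum":-1,"maximum":1},"y":{"type":"number","minimum":-1,"maximum":1},"z":{"type":"number","minimum":-1,"maximum":1},"ax":{"type":"number","minimum":-1,"maximum":1},"ay":{"type":"number","minimum":-1,"maximum":1},"az":{"type":"number","minimum":-1,"maximum":1},"jaw":{"type":"number"}}}}},"required":["rows"]}

```bash
mkdir -p pics; cat > h.py <<'E'
import numpy as np, cv2
from scipy.spatial.transform import Rotation as Ro
from plant import bot
def cam(n):
    m=bot.camera_model(n); f=240/np.tan(np.radians(m["vertical_fov"])/2)
    if n=="wrist":
        o=bot.get_obs(); T=np.eye(4); T[:3,:3]=Ro.from_euler("xyz",o["tcp_rot"]).as_matrix(); T[:3,3]=o["tool_pos"]
        W=T@np.array(m["T_tool_cam"])
    else:
        W=np.eye(4); R=np.array(m["R"]); W[:3,:3]=R.T; W[:3,3]=-R.T@np.array(m["t"])
    return f,m["cx"],m["cy"],m["k1"],W
def ray(c,u,v):
    f,cx,cy,k,W=c; d=np.array([(u-cx)/f,(v-cy)/f]); s=d.copy()
    for _ in range(20): s=d/(1+k*(s@s))
    return np.array([s[0],s[1],1.])
def pz(c,u,v,z):  # intersect with height z
    W=c[4]; d=W[:3,:3]@ray(c,u,v); return W[:3,3]+d*(z-W[2,3])/d[2]
def pd(c,u,v,dep): # with depth
    W=c[4]; u0,v0=int(u),int(v); q=dep[v0-2:v0+3,u0-2:u0+3]; q=q[q>0]
    return W[:3,3]+W[:3,:3]@(ray(c,u,v)*np.median(q)) if q.size else None
def proj(c,X):
    f,cx,cy,k,W=c; p=W[:3,:3].T@(np.array(X,float)-W[:3,3]); s=p[:2]/p[2]; s=s*(1+k*(s@s)); return s*f+[cx,cy]
def snap(n,name):
    c=cam(n); im,d=bot.capture(n); cv2.imwrite(f"pics/{name}.png",im[:,:,::-1]); np.save(f"pics/{name}.npy",d); np.save(f"pics/{name}_c.npy",np.array(c,dtype=object),allow_pickle=True); return c,im,d
def load(name): return tuple(np.load(f"pics/{name}_c.npy",allow_pickle=True)),np.load(f"pics/{name}.npy")
def rel(X,rot=None):  # shift in tool units (and turn) to a world TCP pose
    o=bot.get_obs(); R=Ro.from_euler("xyz",o["tcp_rot"])
    r=[np.round(R.inv().apply(np.array(X)-o["tool_pos"])/200,4)]
    if rot is not None: r.append(np.round((R.inv()*Ro.from_matrix(rot)).as_rotvec()/np.radians(60),4))
    return r
def down(yaw_close): # tool pointing down, closing axis at angle (rad) in world xy
    y=np.array([np.cos(yaw_close),np.sin(yaw_close),0]); z=np.array([0,0,-1.]); return np.c_[np.cross(y,z),y,z]
E
python3 - <<'E'
from h import *
snap("scene","s0");snap("side","d0")
o=bot.get_obs();print(o)
for n in("scene","side"):print(cam(n))
print(bot.camera_model("wrist"))
E
```

```text
{'time': 0.1, 'joint_positions': array([-1.34399391e+00,  3.42662800e-01,  1.52490780e+00, -1.82626672e-05,
        1.27538484e+00, -1.45975559e-01]), 'dq': array([-0.00166096, -0.00287177, -0.00267148,  0.00015822, -0.00081468,
       -0.00092744]), 'tau': array([ 1.23584363e-03, -4.32002842e+01, -2.44695765e+01,  7.19267805e-02,
        5.26318874e-02, -5.70575651e-05]), 'tool_pos': array([ 191.14500276, -488.54600856,  197.31419741]), 'tcp_rot': array([-3.14024182e+00, -1.80948764e-04,  3.72783185e-01]), 'contact_force': array([-0.16440151,  0.1026501 , -0.25228364]), 'moment': array([ 0.03981811, -0.01048971,  0.01256039]), 'finger_force': 0.0, 'grip_width': 91.46151260171797}
(np.float64(580.0605995821907), 324.43064713466987, 240.72921223630226, -0.17271094219838765, array([[-5.43890825e-01, -3.95072389e-01,  7.40338151e-01,
        -4.34352284e+02],
       [-8.38796996e-01,  2.30149434e-01, -4.93407375e-01,
         4.55453145e+02],
       [ 2.45432240e-02, -8.89353161e-01, -4.56561699e-01,
         6.19343834e+02],
       [ 0.00000000e+00,  0.00000000e+00,  0.00000000e+00,
  
[... 234 characters left out ...]
36926690e-01,  5.11481669e-01,
        -7.33426343e+02],
       [ 3.57313132e-03, -5.68739752e-01, -8.22509774e-01,
         9.48391353e+02],
       [ 0.00000000e+00,  0.00000000e+00,  0.00000000e+00,
         1.00000000e+00]]))
{'vertical_fov': 59.81931371761241, 'cx': 323.6772253199276, 'cy': 233.40342627832038, 'k1': -0.035421059829258666, 'T_tool_cam': array([[ 1.33921142e-05, -9.54820708e-01, -2.97182462e-01,
         8.02178611e+01],
       [ 9.99999788e-01, -1.80596039e-04,  6.25302544e-04,
        -1.02353768e+00],
       [-6.50721793e-04, -2.97182407e-01,  9.54820503e-01,
        -1.87344157e+02],
       [ 0.00000000e+00,  0.00000000e+00,  0.00000000e+00,
         1.00000000e+00]])}
```

View pics/s0.png

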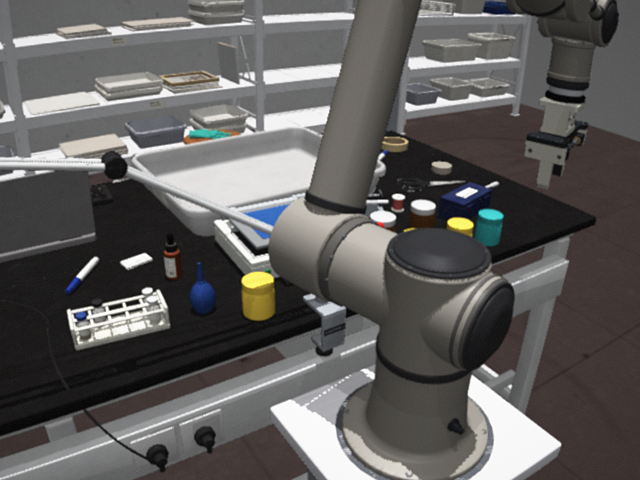

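View pics/d0.png

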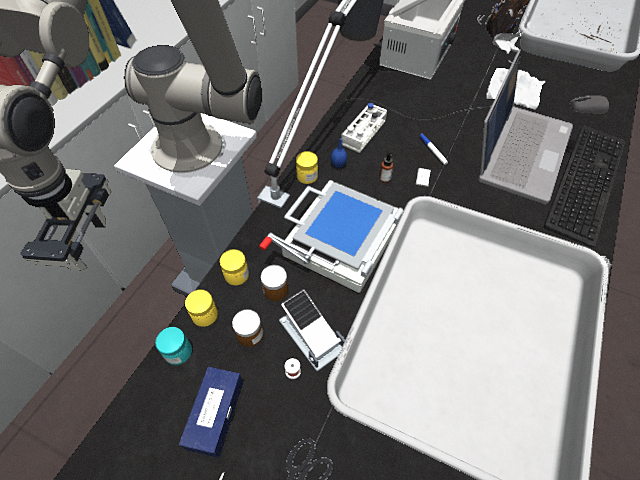

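Candidates (side view): brown, white-lidded (274,283) and (248,328) are the jars. The look-alikes are turquoise (173,345) and yellow (201,308), (234,267), (307,167). The spool (292,369) is too small. I'll check this in a close crop.

```bash
python3 - <<'E'
from h import *
im=cv2.imread("pics/d0.png")
cv2.imwrite("pics/d0c.png",cv2.resize(im[150:400,150:420],None,fx=2.4,fy=2.4,interpolation=cv2.INTER_CUBIC)[:, :])
c,d=load("d0")
for n,(u,v) in dict(j1=(274,274),j2=(247,320),yel=(234,259),yel2=(201,299),tur=(173,337),pad=(304,308),tabletop=(345,222),bar=(293,203),knob=(265,242),spool=(292,362),blower=(339,150)).items(): print(n,pd(c,u,v,d))
E
```

```text
j1 [ 489.37359075 -310.43648964   69.55139028]
j2 [ 494.23596844 -436.59985275   69.87869001]
yel [ 384.6517423  -316.54483684   69.73368533]
yel2 [ 376.22623243 -438.31576147   69.83404628]
tur [ 375.64958047 -538.11685106   70.2433107 ]
pad [ 591.37127478 -356.85650176   69.94378717]
tabletop [ 576.58755147 -106.41400494   78.79681605]
bar [ 3.97871618e+02 -5.31117134e+01 -2.70353049e-01]
knob [ 433.72391345 -252.3786944    88.67840913]
spool [ 618.26863998 -465.73538767   37.13231276]
blower [449.26472909 135.8684284   60.11290252]
```

View pics/d0c.png

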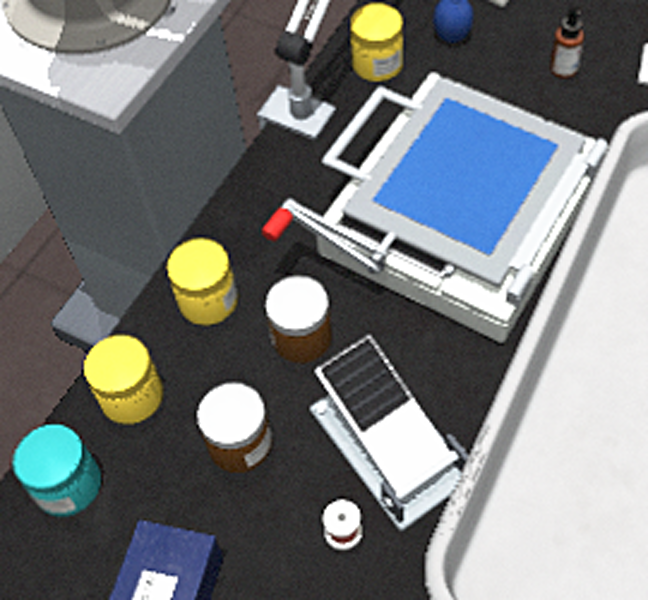

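The crop confirms it: the brown jars have lids at crop (298,305) and (232,412). The handle bar runs crop (325,160)-(380,93), the red knob is at (278,223), and the pedal pad is at (364,384). Now measuring the table and pedal poses.

```bash
python3 - <<'E'
from h import *
c,d=load("d0")
F=lambda u,v:(u/2.4+150-.3,v/2.4+150-.3)
P=dict(barR=(327,161,80),barL=(380,93,80),lidFR=(345,208,80),lidFL=(435,77,80),lidBR=(500,276,80),lidBL=(580,140,80),blkL=(598,150,81),blkR=(519,288,81),
 padFR=(317,373,75),padFL=(369,338,75),pedBL=(459,458,50),pedBR=(404,498,50),padmidR=(357,431,60),padmidL=(409,397,60),footFL=(0,0,0),baseFR=(318,252,0),baseBR=(502,340,0),baseBR_top=(505,322,56),baseFR_top=(320,230,56))
for n,(u,v,z) in P.items():
    a=F(u,v); q=pd(c,*a,d) if u>0 else None
    print(n,np.round(pz(c,*a,z)), None if q is None else np.round(q))
# lids: fit lid circle centroids from depth band 66..76
H,Wd=d.shape; W=c[4]; vv,uu=np.mgrid[140:420,150:420]
X=np.array([W[:3,3]+W[:3,:3]@(ray(c,u,v)*d[v,u]) for u,v in zip(uu.ravel(),vv.ravel())])
np.save("pics/X0.npy",X)
for n,p in dict(j1=(487,-312),j2=(493,-437),y1=(384,-317),y2=(376,-438),t=(375,-538)).items():
    m=(np.hypot(X[:,0]-p[0],X[:,1]-p[1])<45)&(abs(X[:,2]-70)<4); a=X[m]; print(n,m.sum(),np.round((a.max(0)+a.min(0))/2,1),np.round(a.max(0)-a.min(0),1),np.round(a.mean(0),1))
m=(abs(X[:,2]-79)<4)&(np.hypot(X[:,0]-570,X[:,1]+106)<150); r=cv2.minAreaRect(X[m][:,:2].astype(np.float32));print(r, np.median(X[m][:,2]))
E
```

```text
barR [ 438. -158.   80.] [ 436. -154.   74.]
barL [445. -50.  80.] [442. -45.  75.]
lidFR [ 483. -203.   80.] [ 482. -200.   76.]
lidFL [488.  -2.  80.] [459.  66.   0.]
lidBR [ 655. -207.   80.] [ 654. -205.   76.]
lidBL [664. -15.  80.] [663. -13.  78.]
blkL [686. -20.  81.] [685. -18.  79.]
blkR [ 677. -212.   81.] [ 677. -211.   78.]
padFR [ 546. -374.   75.] [ 525. -346.    6.]
padFL [ 572. -321.   75.] [ 551. -286.    0.]
pedBL [ 693. -381.   50.] [ 691. -376.   37.]
pedBR [ 665. -436.   50.] [ 659. -424.   14.]
padmidR [ 601. -403.   60.] [ 600. -401.   56.]
padmidL [ 629. -352.   60.] [ 628. -350.   55.]
footFL [-90. -62.   0.] None
baseFR [ 454. -218.    0.] [ 457. -222.    8.]
baseBR [ 673. -228.    0.] [ 675. -234.   11.]
baseBR_top [ 676. -239.   56.] [ 675. -234.   48.]
baseFR_top [ 464. -224.   56.] [ 471. -234.   74.]
j1 431 [ 489.4 -316.    70. ] [57.  58.2  7.7] [ 489.8 -316.7   69.9]
j2 529 [ 492.4 -441.3   70. ] [58.4 57.2  7.9] [ 493.3 -442.1   69.9]
y1 410 [ 381.2 -320.2   70. ] [56.2 58.3  7.8] [ 381.3 -321.7   69.7]
y2 488 [ 372.  -444.9   69.9] [57.5 58.6  7.7] [ 373.3 -446.2   69.9]
t 575 [ 372.4 -544.7   70. ] [59.2 57.3  7.9] [ 373.1 -545.4   70.2]
((573.0753784179688, -121.92739868164062), (243.81283569335938, 282.4765625), 86.72877502441406) 78.06107884157291
```

```bash
cat >> h.py <<'E'
import json,os
def cmd():
    if os.path.exists("cmd.json"): j=json.load(open("cmd.json")); return np.array(j[0]),Ro.from_rotvec(j[1])
    return np.array([191.242,-488.952,197.941]),Ro.from_euler("xyz",[np.pi,0,.3728])
def plan(wps):  # [(xyz, R|None)] -> rows from the commanded pose; last becomes commanded
    p,R=cmd(); R2=R
    for X,r in wps:
        if r is not None: R2=Ro.from_matrix(r)
        s=np.round(R.inv().apply(np.array(X,float)-p)/200,3); a=np.round((R.inv()*R2).as_rotvec()/np.radians(60),3)
        print("xyz",s,"a",a)
    json.dump([list(p+R.apply(s*200)),list((R*Ro.from_rotvec(a*np.radians(60))).as_rotvec())],open("cmd.json","w"))
def tdown(yaw,phi=0,): # pointing down, tool-x heading yaw, then leaned so z points phi forward (world y axis)
    return Ro.from_euler("y",-phi).as_matrix()@Ro.from_euler("xyz",[np.pi,0,yaw]).as_matrix()
E
python3 -c "
from h import *
plan([((300,-300,220),tdown(1.53)),((440,-135,170),None)])"
```

```text
xyz [ 0.851 -0.682 -0.11 ] a [-0.     0.    -1.105]
xyz [ 1.803 -1.195  0.14 ] a [-0.     0.    -1.105]
```

```bash
rm cmd.json; python3 -c "
from h import *
plan([((300,-330,220),tdown(1.3))])
plan([((440,-135,170),tdown(1.53))])"
```

```text
xyz [ 0.796 -0.542 -0.11 ] a [-0.     0.    -0.885]
xyz [1.127 0.413 0.25 ] a [-0.    0.   -0.22]
```

```bash
rm cmd.json; python3 -c "
from h import *
plan([((330,-300,220),tdown(1.3))])
plan([((440,-135,170),tdown(1.53))])"
```

```text
xyz [ 0.99  -0.627 -0.11 ] a [-0.     0.    -0.885]
xyz [0.942 0.309 0.25 ] a [-0.    0.   -0.22]
```

Call:
send_rows:
  rows:
    - {"x":0.3,"y":-0.2,"z":-0.11,"az":-0.17,"jaw":-0.45}
    - {"x":0.6,"y":-0.4,"z":-0.11,"az":-0.34,"jaw":-0.45}
    - {"x":0.85,"y":-0.55,"z":-0.11,"az":-0.5,"jaw":-0.45}
    - {"x":0.99,"y":-0.627,"z":-0.11,"az":-0.885,"jaw":-0.45}
    - {"x":0.99,"y":-0.627,"z":-0.11,"az":-0.885,"jaw":-0.45}
    - {"x":0.99,"y":-0.627,"z":-0.11,"az":-0.885,"jaw":-0.45}
    - {"x":0.99,"y":-0.627,"z":-0.11,"az":-0.885,"jaw":-0.45}
    - {"x":0.99,"y":-0.627,"z":-0.11,"az":-0.885,"jaw":-0.45}
    - {"x":0.99,"y":-0.627,"z":-0.11,"az":-0.885,"jaw":-0.45}
    - {"x":0.99,"y":-0.627,"z":-0.11,"az":-0.885,"jaw":-0.45}

```text
schema error: expected keys x, y, z, ax, ay, az, jaw
```

Call:
send_rows:
  rows:
    - {"x":0.25,"y":0.08,"z":0,"az":-0.1,"jaw":-0.45}
    - {"x":0.5,"y":0.16,"z":0.1,"az":-0.22,"jaw":-0.45}
    - {"x":0.75,"y":0.24,"z":0.2,"az":-0.22,"jaw":-0.45}
    - {"x":0.942,"y":0.309,"z":0.25,"az":-0.22,"jaw":-0.45}
    - {"x":0.942,"y":0.309,"z":0.25,"az":-0.22,"jaw":-0.45}
    - {"x":0.942,"y":0.309,"z":0.25,"az":-0.22,"jaw":-0.45}
    - {"x":0.942,"y":0.309,"z":0.25,"az":-0.22,"jaw":-0.45}
    - {"x":0.942,"y":0.309,"z":0.25,"az":-0.22,"jaw":-0.45}
    - {"x":0.942,"y":0.309,"z":0.25,"az":-0.22,"jaw":-0.45}
    - {"x":0.942,"y":0.309,"z":0.25,"az":-0.22,"jaw":-0.45}

```text
schema error: expected keys x, y, z, ax, ay, az, jaw
```

```bash
python3 -c "
from h import *
print(cmd()[0],cmd()[1].as_euler('xyz'))
o=bot.get_obs();print(o['tool_pos'],o['tcp_rot'],o['joint_positions'],o['time'],o['grip_width'])
snap('wrist','w1')"
```

```text
[ 439.98349955 -135.09349828  169.941     ] [3.14159265e+00 2.22044605e-16 1.52995329e+00]
[ 191.14500276 -488.54600856  197.31419741] [-3.14024182e+00 -1.80948764e-04  3.72783185e-01] [-1.34399391e+00  3.42662800e-01  1.52490780e+00 -1.82626672e-05
  1.27538484e+00 -1.45975559e-01] 0.1 91.46151260171797
```

View pics/w1.png

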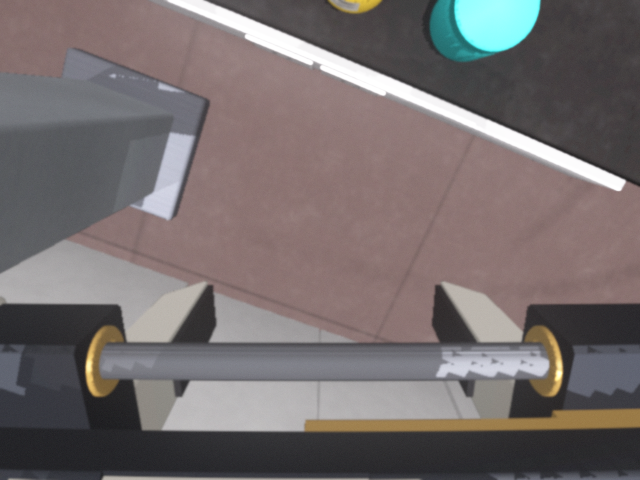

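The calls were refused because every key must be given (the picture only shows the start pose, and I'll do without it). Resending with full keys.

Call:
send_rows:
  rows:
    - {"x":0.3,"y":-0.2,"z":-0.11,"ax":0,"ay":0,"az":-0.17,"jaw":-0.45}
    - {"x":0.6,"y":-0.4,"z":-0.11,"ax":0,"ay":0,"az":-0.34,"jaw":-0.45}
    - {"x":0.85,"y":-0.55,"z":-0.11,"ax":0,"ay":0,"az":-0.5,"jaw":-0.45}
    - {"x":0.99,"y":-0.627,"z":-0.11,"ax":0,"ay":0,"az":-0.885,"jaw":-0.45}
    - {"x":0.99,"y":-0.627,"z":-0.11,"ax":0,"ay":0,"az":-0.885,"jaw":-0.45}
    - {"x":0.99,"y":-0.627,"z":-0.11,"ax":0,"ay":0,"az":-0.885,"jaw":-0.45}
    - {"x":0.99,"y":-0.627,"z":-0.11,"ax":0,"ay":0,"az":-0.885,"jaw":-0.45}
    - {"x":0.99,"y":-0.627,"z":-0.11,"ax":0,"ay":0,"az":-0.885,"jaw":-0.45}
    - {"x":0.99,"y":-0.627,"z":-0.11,"ax":0,"ay":0,"az":-0.885,"jaw":-0.45}
    - {"x":0.99,"y":-0.627,"z":-0.11,"ax":0,"ay":0,"az":-0.885,"jaw":-0.45}

```text
time: 1.4
tool_pos: [329.8, -300.3, 219.9]
tcp_rot: [-3.142, 0.0, 1.298]
contact_force: [-0.4, -0.0, 0.6]
grip_width: 25.1
finger_force: 0.0
```

Call:
send_rows:
  rows:
    - {"x":0.25,"y":0.08,"z":0,"ax":0,"ay":0,"az":-0.1,"jaw":-0.45}
    - {"x":0.5,"y":0.16,"z":0.1,"ax":0,"ay":0,"az":-0.22,"jaw":-0.45}
    - {"x":0.75,"y":0.24,"z":0.2,"ax":0,"ay":0,"az":-0.22,"jaw":-0.45}
    - {"x":0.942,"y":0.309,"z":0.25,"ax":0,"ay":0,"az":-0.22,"jaw":-0.45}
    - {"x":0.942,"y":0.309,"z":0.25,"ax":0,"ay":0,"az":-0.22,"jaw":-0.45}
    - {"x":0.942,"y":0.309,"z":0.25,"ax":0,"ay":0,"az":-0.22,"jaw":-0.45}
    - {"x":0.942,"y":0.309,"z":0.25,"ax":0,"ay":0,"az":-0.22,"jaw":-0.45}
    - {"x":0.942,"y":0.309,"z":0.25,"ax":0,"ay":0,"az":-0.22,"jaw":-0.45}
    - {"x":0.942,"y":0.309,"z":0.25,"ax":0,"ay":0,"az":-0.22,"jaw":-0.45}
    - {"x":0.942,"y":0.309,"z":0.25,"ax":0,"ay":0,"az":-0.22,"jaw":-0.45}

```text
time: 2.65
tool_pos: [439.9, -135.3, 170.0]
tcp_rot: [3.141, 0.0, 1.529]
contact_force: [-0.3, 0.6, 0.6]
grip_width: 25.7
finger_force: 0.0
```

```bash
python3 -c "
from h import *
o=bot.get_obs();print(o['tool_pos'],o['tcp_rot'],o['joint_positions'],o['time'],o['grip_width'])
snap('wrist','w2')"
```

```text
[ 439.91092732 -135.34320265  170.00598652] [3.14140481e+00 1.51105540e-04 1.52946075e+00] [-4.65188603e-01  2.50800707e-01  1.73734718e+00 -6.61634467e-05
  1.15321140e+00 -4.23826219e-01] 2.65 25.67553403431704
```

View pics/w2.png

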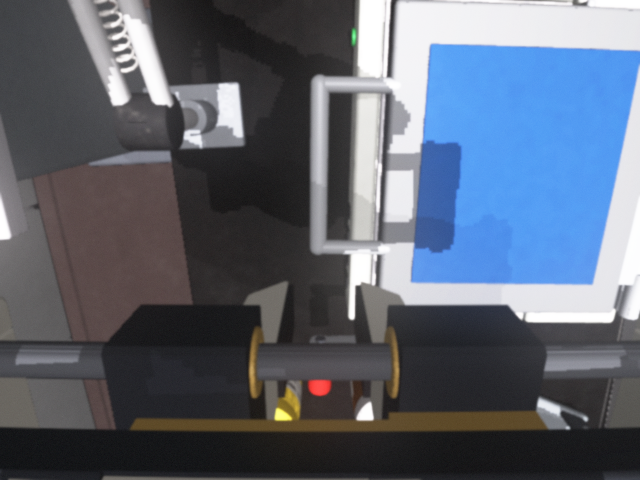

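The handle bar's centre line runs (319,80)-(319,247), with lid front edge x≈385 and the lamp at (150,125), well clear. The red knob end is at (319,385).

```bash
python3 -c "
from h import *
c,d=load('w2')
for u,v,z in [(320,80,76),(318.5,247,76),(355,30,56),(352,300,56),(393,3,78),(383,305,78),(428,44,79),(412,283,79),(593,285,79),(638,50,79)]: print(u,v,np.round(pz(c,u,v,z),1),pd(c,u,v,d))"
```

```text
320 80 [440.8 -39.4  76. ] [440.82597985 -39.55877935  79.76492804]
318.5 247 [ 434.8 -151.7   76. ] [ 434.92060228 -150.18268244   80.2389336 ]
355 30 [465.2  -7.9  56. ] [466.97781628  -4.2751754   32.55399065]
352 300 [ 458.9 -204.4   56. ] [ 458.8714736  -203.84830878   57.09206323]
393 3 [486.8   3.   78. ] [489.73424279   6.73030543  59.8206293 ]
383 305 [ 480.7 -198.5   78. ] [ 461.14049301 -124.72232697  220.54437985]
428 44 [508.4 -21.   79. ] [508.2904532  -21.02183351  79.36110289]
412 283 [ 501.6 -181.1   79. ] [ 501.54384902 -181.04425949   79.216124  ]
593 285 [ 636.2 -188.9   79. ] [ 636.00571626 -188.72805157   79.34745143]
638 50 [642.  -27.9  79. ] [641.40434052 -27.95870372  79.83401822]
```

Call:
send_rows:
  rows:
    - {"x":0.025,"y":-0.017,"z":0,"ax":0,"ay":0,"az":0,"jaw":-0.45}
    - {"x":0.025,"y":-0.017,"z":0.18,"ax":0,"ay":0,"az":0,"jaw":-0.45}
    - {"x":0.025,"y":-0.017,"z":0.36,"ax":0,"ay":0,"az":0,"jaw":-0.45}
    - {"x":0.025,"y":-0.017,"z":0.48,"ax":0,"ay":0,"az":0,"jaw":-0.45}
    - {"x":0.025,"y":-0.017,"z":0.54,"ax":0,"ay":0,"az":0,"jaw":-0.45}
    - {"x":0.025,"y":-0.017,"z":0.54,"ax":0,"ay":0,"az":0,"jaw":-0.45}
    - {"x":0.025,"y":-0.017,"z":0.54,"ax":0,"ay":0,"az":0,"jaw":-1}
    - {"x":0.025,"y":-0.017,"z":0.54,"ax":0,"ay":0,"az":0,"jaw":-1}
    - {"x":0.025,"y":-0.017,"z":0.54,"ax":0,"ay":0,"az":0,"jaw":-1}
    - {"x":0.025,"y":-0.017,"z":0.54,"ax":0,"ay":0,"az":0,"jaw":-1}

```text
time: 3.95
tool_pos: [436.9, -130.0, 62.2]
tcp_rot: [3.141, 0.0, 1.53]
contact_force: [-0.8, -0.3, 0.3]
grip_width: 0.3
finger_force: 0.0
```

```bash
python3 -c "
import numpy as np
t=np.linspace(0,1.44,21)
y=240*(1-np.cos(t))/200;z=-240*np.sin(t)/200
print(np.c_[t,y,z].round(3)[1:11]); print(np.c_[t,y-y[10],z-z[10]].round(3)[11:])
from h import *
o=bot.get_obs();print(o['tool_pos'],o['contact_force'],o['grip_width'],o['finger_force'])"
```

```text
[[ 0.072  0.003 -0.086]
 [ 0.144  0.012 -0.172]
 [ 0.216  0.028 -0.257]
 [ 0.288  0.049 -0.341]
 [ 0.36   0.077 -0.423]
 [ 0.432  0.11  -0.502]
 [ 0.504  0.149 -0.58 ]
 [ 0.576  0.194 -0.654]
 [ 0.648  0.243 -0.724]
 [ 0.72   0.298 -0.791]]
[[ 0.792  0.059 -0.063]
 [ 0.864  0.123 -0.121]
 [ 0.936  0.191 -0.175]
 [ 1.008  0.262 -0.224]
 [ 1.08   0.337 -0.267]
 [ 1.152  0.414 -0.305]
 [ 1.224  0.494 -0.337]
 [ 1.296  0.577 -0.364]
 [ 1.368  0.66  -0.384]
 [ 1.44   0.746 -0.398]]
[ 436.90253094 -130.02988082   62.16271885] [-0.83440747 -0.30901614  0.34272833] 0.3371455368547814 0.0
```

```bash
python3 -c "
from h import *
snap('side','d1'); c,im,d=snap('wrist','w3')
im=cv2.imread('pics/d1.png')[150:300,220:420]; a=cv2.resize(im,(600,450)); b=cv2.resize(cv2.imread('pics/w3.png'),(200,150))
a[:150,400:]=b
cv2.imwrite('pics/d1c.png',a)"
```

```text
(no output)
```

View pics/d1c.png

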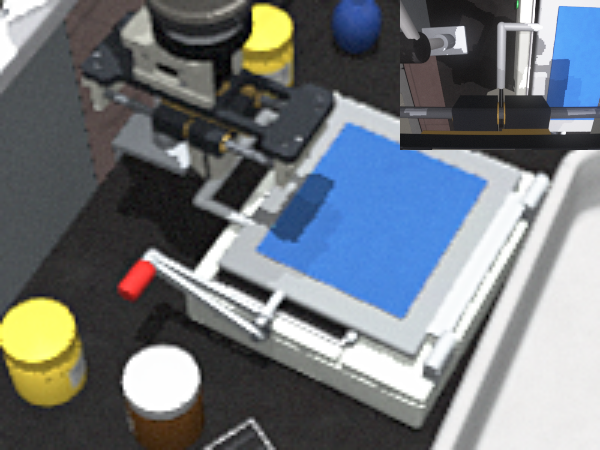

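```bash
python3 -c "
from h import *
im=cv2.imread('pics/w3.png')[40:420,200:460]; cv2.imwrite('pics/w3c.png',cv2.resize(im,None,fx=1.55,fy=1.55))"
```

```text
(no output)
```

View pics/w3c.png

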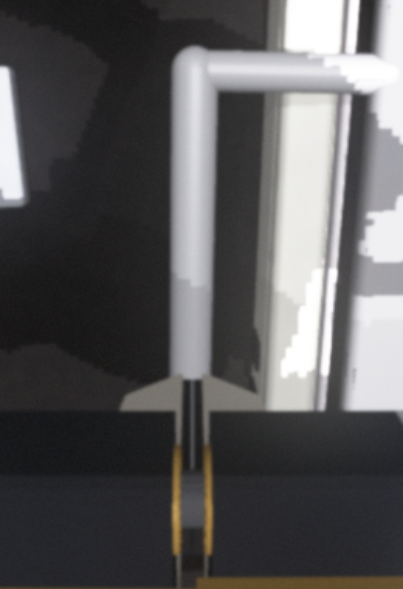

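```bash
python3 -c "
from h import *
c,d=load('w3'); print(proj(c,[436.9,-130,62]),proj(c,[436.9,-120.5,62]),proj(c,[436.9,-120.5,81]))
for u,v in [(325,85),(325,120),(324,200),(323,240),(322,270),(290,295),(350,295),(312,300),(332,300),(312,320)]: print(u,v,pd(c,u,v,d))
c,d=load('d1')
from itertools import product
for u,v in [(293,219),(300,222),(288,215)]: print(pd(c,u,v,d))
"
```

```text
[325.33475669 278.41059159] [324.55159777 260.1909825 ] [324.66337522 275.80978416]
325 85 [440.19268919 -41.7311835   80.49201771]
325 120 [439.6722649  -54.74951569  80.56783829]
324 200 [437.9807346  -86.74674948  80.66023888]
323 240 [ 436.8446555  -104.2234421    80.36260789]
322 270 [ 435.84865824 -117.79394329   80.81836783]
290 295 [ 423.71266801 -117.77224174  104.6638184 ]
350 295 [ 446.5727076  -118.68567844  104.71343518]
312 300 [ 432.20370248 -118.14706025  108.84092315]
332 300 [ 439.63442586 -118.6525021   108.4379808 ]
312 320 [434.94360822 -93.81162677 167.78779819]
[ 455.4337418  -153.47922269   75.85806412]
[ 475.66410998 -154.38412404   76.34617671]
[ 438.56363653 -148.4676918    76.77634679]
```

```bash
python3 -c "
from h import *
c,d=load('w1'); W=c[4]; o=np.array([191.145,-488.546,197.314]); R=Ro.from_euler('xyz',[-3.14024,-.00018,.37278])
for t in [(9.5,46,0),(-9.5,46,0),(9.5,46,-19),(9.5,46,-38),(-9.5,46,-38),(9.5,-46,0),(-9.5,-46,0)]: print(t,proj(c,o+R.apply(t)))
Ti=np.linalg.inv(W@np.eye(4))
m=np.array(bot.camera_model('wrist')['T_tool_cam'])
# depth of finger points in tool frame
for u,v in [(205,290),(205,300),(200,320),(200,340),(196,360),(190,385),(160,300),(170,330),(440,300),(445,340),(150,380),(140,400)]:
    q=d[v-1:v+2,u-1:u+2]; q=np.median(q[q>0]) if (q>0).any() else np.nan
    p=m[:3,:3]@(ray(c,u,v)*q)+m[:3,3]; print(u,v,p.round(1))
"
```

```text
(9.5, 46, 0) [421.34776006 258.05821093]
(-9.5, 46, 0) [418.61457593 294.09128468]
(9.5, 46, -19) [431.05739195 273.42628244]
(9.5, 46, -38) [442.8814939 292.1652428]
(-9.5, 46, -38) [438.76525705 334.63035528]
(9.5, -46, 0) [229.71727433 258.10306735]
(-9.5, -46, 0) [232.34689094 294.14984315]
205 290 [ 10.3 -48.3 -35.3]
205 300 [  9.4 -46.4 -42.3]
200 320 [  5.2 -46.5 -50.4]
200 340 [ -2.4 -46.8 -51.8]
196 360 [  29.8  -27.8 -111.7]
190 385 [-460.  -270.8  519.6]
160 300 [ 11.8 -61.8 -47.3]
170 330 [ 11.7 -50.5 -68.7]
440 300 [  7.5  45.1 -38.6]
445 340 [ -3.9  45.2 -49.3]
150 380 [  8.7 -48.9 -90.4]
140 400 [  7.3 -49.1 -96.9]
```

The wrist depth puts the real fingertips about 31 mm behind the reported TCP (tip seen at tool z ≈ -31, and the fingers closed above the bar). I'll allow for that from here: open, go 31 mm lower and pinch again.

Call:
send_rows:
  rows:
    - {"x":0,"y":0,"z":0,"ax":0,"ay":0,"az":0,"jaw":-0.45}
    - {"x":0,"y":0,"z":0,"ax":0,"ay":0,"az":0,"jaw":-0.45}
    - {"x":0,"y":0,"z":0,"ax":0,"ay":0,"az":0,"jaw":-0.45}
    - {"x":0,"y":0,"z":0.05,"ax":0,"ay":0,"az":0,"jaw":-0.45}
    - {"x":0,"y":0,"z":0.1,"ax":0,"ay":0,"az":0,"jaw":-0.45}
    - {"x":0,"y":0,"z":0.155,"ax":0,"ay":0,"az":0,"jaw":-0.45}
    - {"x":0,"y":0,"z":0.155,"ax":0,"ay":0,"az":0,"jaw":-0.45}
    - {"x":0,"y":0,"z":0.155,"ax":0,"ay":0,"az":0,"jaw":-1}
    - {"x":0,"y":0,"z":0.155,"ax":0,"ay":0,"az":0,"jaw":-1}
    - {"x":0,"y":0,"z":0.155,"ax":0,"ay":0,"az":0,"jaw":-1}

```text
time: 5.3
tool_pos: [436.1, -130.0, 31.1]
tcp_rot: [-3.14, 0.0, 1.53]
contact_force: [-2.7, -1.3, 1.0]
grip_width: 10.9
finger_force: 30.0
```

The bar is pinched. Now swinging the lid up.

Call:
send_rows:
  rows:
    - {"x":0,"y":0.003,"z":-0.086,"ax":0,"ay":0,"az":0,"jaw":-1}
    - {"x":0,"y":0.012,"z":-0.172,"ax":0,"ay":0,"az":0,"jaw":-1}
    - {"x":0,"y":0.028,"z":-0.257,"ax":0,"ay":0,"az":0,"jaw":-1}
    - {"x":0,"y":0.049,"z":-0.341,"ax":0,"ay":0,"az":0,"jaw":-1}
    - {"x":0,"y":0.077,"z":-0.423,"ax":0,"ay":0,"az":0,"jaw":-1}
    - {"x":0,"y":0.11,"z":-0.502,"ax":0,"ay":0,"az":0,"jaw":-1}
    - {"x":0,"y":0.149,"z":-0.58,"ax":0,"ay":0,"az":0,"jaw":-1}
    - {"x":0,"y":0.194,"z":-0.654,"ax":0,"ay":0,"az":0,"jaw":-1}
    - {"x":0,"y":0.243,"z":-0.724,"ax":0,"ay":0,"az":0,"jaw":-1}
    - {"x":0,"y":0.298,"z":-0.791,"ax":0,"ay":0,"az":0,"jaw":-1}

```text
time: 6.55
tool_pos: [492.5, -133.2, 189.6]
tcp_rot: [-3.133, 0.002, 1.53]
contact_force: [-14.8, -5.2, 6.6]
grip_width: 11.1
finger_force: 30.0
```

Call:
send_rows:
  rows:
    - {"x":0,"y":0.059,"z":-0.063,"ax":0,"ay":0,"az":0,"jaw":-1}
    - {"x":0,"y":0.123,"z":-0.121,"ax":0,"ay":0,"az":0,"jaw":-1}
    - {"x":0,"y":0.191,"z":-0.175,"ax":0,"ay":0,"az":0,"jaw":-1}
    - {"x":0,"y":0.262,"z":-0.224,"ax":0,"ay":0,"az":0,"jaw":-1}
    - {"x":0,"y":0.337,"z":-0.267,"ax":0,"ay":0,"az":0,"jaw":-1}
    - {"x":0,"y":0.414,"z":-0.305,"ax":0,"ay":0,"az":0,"jaw":-1}
    - {"x":0,"y":0.494,"z":-0.337,"ax":0,"ay":0,"az":0,"jaw":-1}
    - {"x":0,"y":0.577,"z":-0.364,"ax":0,"ay":0,"az":0,"jaw":-1}
    - {"x":0,"y":0.66,"z":-0.384,"ax":0,"ay":0,"az":0,"jaw":-1}
    - {"x":0,"y":0.746,"z":-0.398,"ax":0,"ay":0,"az":0,"jaw":-1}

```text
time: 7.8
tool_pos: [645.4, -141.7, 270.3]
tcp_rot: [3.14, 0.005, 1.527]
contact_force: [-4.2, -9.7, -0.9]
grip_width: 11.2
finger_force: 30.0
```

```bash
python3 -c "
from h import *
o=bot.get_obs();print(o)
snap('side','d2')
im=cv2.imread('pics/d2.png')[60:360,180:460]; cv2.imwrite('pics/d2c.png',cv2.resize(im,None,fx=2,fy=2,interpolation=cv2.INTER_CUBIC))"
```

```text
{'time': 7.8, 'joint_positions': array([-0.32948498,  0.5730266 ,  0.95720498, -0.0047933 ,  1.60863897,
       -0.2860975 ]), 'dq': array([ 0.05803295,  0.30069188, -0.55215023, -0.00418021,  0.2585097 ,
        0.06061962]), 'tau': array([  6.82436407, -56.06268525, -24.06360447,   3.34637716,
        -0.62257776,  -0.18530045]), 'tool_pos': array([ 645.43258491, -141.71807524,  270.29824173]), 'tcp_rot': array([3.14033237, 0.00536302, 1.52721761]), 'contact_force': array([-4.23405463, -9.70130155, -0.8648296 ]), 'moment': array([-1.61079663,  0.60132904, -0.10551557]), 'finger_force': 30.036848187446594, 'grip_width': 11.211789399580562}
```

View pics/d2c.png

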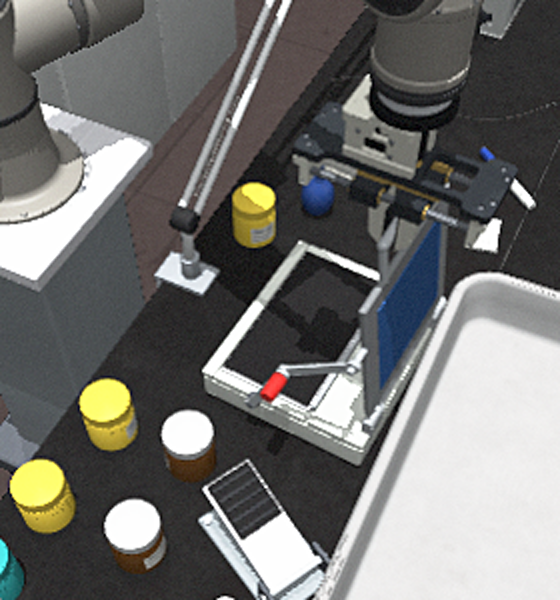

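The lid is up at about 1.44 rad, and the knob is at crop (272,386), full (316,253). Measuring it.

```bash
python3 -c "
from h import *
c,d=load('d2'); im=cv2.imread('pics/d2.png').astype(int)
m=(im[:,:,2]>130)&(im[:,:,1]<70)&(im[:,:,0]<70); m[:, :290]=0; m[:,345:]=0; m[:235]=0;m[275:]=0
v,u=np.nonzero(m); print(len(u),u.mean(),v.mean())
P=np.array([pd(c,a,b,d) for a,b in zip(u,v)]); P=np.array([p for p in P if 100<p[2]<180]); print(len(P),P.mean(0),P.min(0),P.max(0))
W=c[4]; dirn=W[:3,:3]@ray(c,u.mean(),v.mean()); dirn/=np.linalg.norm(dirn); print('axis center est',P.mean(0)+7*dirn)
o=np.array([563.6,-103.8]);y=-.045
for l in [1.40,1.45]:
    A=np.array([-25,50]);B=np.array([115-135*np.cos(l),74+135*np.sin(l)]);D=B-A;L=np.hypot(*D);h=np.sqrt(103**2-L*L/4);n=np.array([-D[1],D[0]])/L;K=(A+B)/2+n*h
    q=o+np.array([[np.cos(y),-np.sin(y)],[np.sin(y),np.cos(y)]])@[K[0],-150]; print(l,K,q,K[1], proj(c,[*q,K[1]]))
p,R=cmd(); print(p)
"
```

```text
65 316.87692307692305 252.46153846153845
64 [ 574.17267786 -258.73019577  146.70399344] [ 563.76504737 -274.22152447  138.02577621] [ 581.02057596 -242.322662    150.85372661]
axis center est [ 572.45499596 -255.27276094  140.86483997]
1.4 [  7.93953802 147.59091574] [ 564.78377849 -254.00530927] 147.59091574136522 [313.93881344 249.00861625]
1.45 [ 18.58163804 143.32545647] [ 575.4151052  -254.48404216] 143.32545647433594 [318.19393523 252.04794106]
[ 439.98349955 -135.09349828  169.941     ]
```

```bash
python3 -c "
from h import *
p,R=cmd(); s=np.array([.025,-.017+.298+.746,.54+.155-.791-.398])*200; p=p+R.apply(s); json.dump([list(p),list(R.as_rotvec())],open('cmd.json','w')); print(p)
Rt=Ro.from_euler('z',-.045).as_matrix()@tdown(np.pi/2,np.radians(51)); print(Rt)
z=Rt[:,2]; K=np.array([573,-259,143.])
plan([(p+[0,0,60],None),((500,-210,330),None)])
plan([((480,-259,230),Rt),(K+43*z-90*z,Rt)])
print(cmd()[0])
plan([(K+43*z,None)])
"
```

```text
[ 645.41636241 -138.4844948   268.741     ]
[[ 4.49848140e-02  6.28683312e-01  7.76359234e-01]
 [ 9.98987671e-01 -2.83098608e-02 -3.49597666e-02]
 [ 1.72561068e-16  7.77145961e-01 -6.29320391e-01]]
xyz [-0.   0.  -0.3] a [0. 0. 0.]
xyz [-0.387 -0.712 -0.306] a [0. 0. 0.]
xyz [-0.249 -0.09   0.5  ] a [-0.85  -0.002  0.004]
xyz [-0.229  0.192  0.787] a [-0.85  -0.002  0.004]
[ 536.47263156 -257.3352563   172.541     ]
xyz [0.   0.   0.45] a [0. 0. 0.]
```

Call:
send_rows:
  rows:
    - {"x":0,"y":0,"z":0,"ax":0,"ay":0,"az":0,"jaw":-0.5}
    - {"x":0,"y":0,"z":0,"ax":0,"ay":0,"az":0,"jaw":-0.5}
    - {"x":0,"y":0,"z":0,"ax":0,"ay":0,"az":0,"jaw":-0.5}
    - {"x":0,"y":0,"z":-0.1,"ax":0,"ay":0,"az":0,"jaw":-0.5}
    - {"x":0,"y":0,"z":-0.3,"ax":0,"ay":0,"az":0,"jaw":-0.5}
    - {"x":0,"y":0,"z":-0.3,"ax":0,"ay":0,"az":0,"jaw":-0.5}
    - {"x":-0.387,"y":-0.712,"z":-0.306,"ax":0,"ay":0,"az":0,"jaw":0}
    - {"x":-0.387,"y":-0.712,"z":-0.306,"ax":0,"ay":0,"az":0,"jaw":0}
    - {"x":-0.387,"y":-0.712,"z":-0.306,"ax":0,"ay":0,"az":0,"jaw":0}
    - {"x":-0.387,"y":-0.712,"z":-0.306,"ax":0,"ay":0,"az":0,"jaw":0}

```text
time: 9.1
tool_pos: [498.0, -210.7, 330.1]
tcp_rot: [-3.142, 0.0, 1.527]
contact_force: [0.7, 0.3, 0.5]
grip_width: 46.2
finger_force: 0.0
```

Call:
send_rows:
  rows:
    - {"x":-0.249,"y":-0.09,"z":0.2,"ax":-0.17,"ay":0,"az":0,"jaw":0}
    - {"x":-0.249,"y":-0.09,"z":0.5,"ax":-0.34,"ay":0,"az":0,"jaw":0}
    - {"x":-0.249,"y":-0.09,"z":0.5,"ax":-0.51,"ay":0,"az":0,"jaw":0}
    - {"x":-0.249,"y":-0.09,"z":0.5,"ax":-0.68,"ay":0,"az":0,"jaw":0}
    - {"x":-0.249,"y":-0.09,"z":0.5,"ax":-0.85,"ay":-0.002,"az":0.004,"jaw":0}
    - {"x":-0.249,"y":-0.09,"z":0.5,"ax":-0.85,"ay":-0.002,"az":0.004,"jaw":0}
    - {"x":-0.229,"y":0.192,"z":0.787,"ax":-0.85,"ay":-0.002,"az":0.004,"jaw":0}
    - {"x":-0.229,"y":0.192,"z":0.787,"ax":-0.85,"ay":-0.002,"az":0.004,"jaw":0}
    - {"x":-0.229,"y":0.192,"z":0.787,"ax":-0.85,"ay":-0.002,"az":0.004,"jaw":0}
    - {"x":-0.229,"y":0.192,"z":0.787,"ax":-0.85,"ay":-0.002,"az":0.004,"jaw":0}

```text
time: 10.35
tool_pos: [536.6, -257.0, 172.8]
tcp_rot: [2.251, 0.0, 1.526]
contact_force: [0.1, 0.3, -0.0]
grip_width: 45.6
finger_force: 0.0
```

```bash
python3 -c "
from h import *
o=bot.get_obs();print(o['tool_pos'],o['tcp_rot'],o['joint_positions'],o['contact_force'])
c,im,d=snap('side','d3'); im=im[:,:,::-1].astype(int)
m=(im[:,:,2]>130)&(im[:,:,1]<70)&(im[:,:,0]<70); m[:, :290]=0; m[:,345:]=0; m[:235]=0;m[275:]=0
v,u=np.nonzero(m); print(len(u),u.mean(),v.mean())
cw,imw,_=snap('wrist','w4')
a=cv2.imread('pics/d3.png')[100:340,200:440]; b=cv2.imread('pics/w4.png'); 
cv2.imwrite('pics/d3c.png',np.hstack([cv2.resize(a,(400,400)),cv2.resize(b,(400,300))[:, :, :] if 0 else cv2.copyMakeBorder(cv2.resize(b,(400,300)),0,100,0,0,cv2.BORDER_CONSTANT)]))"
```

```text
[ 536.63218662 -256.98120151  172.82123855] [2.25137234e+00 1.83421528e-04 1.52623958e+00] [-0.95407712  0.28359886  2.14612204  1.49010287  0.66278294 -2.14863559] [ 0.12620333  0.32535285 -0.03289717]
67 317.56716417910445 252.9402985074627
```

View pics/d3c.png

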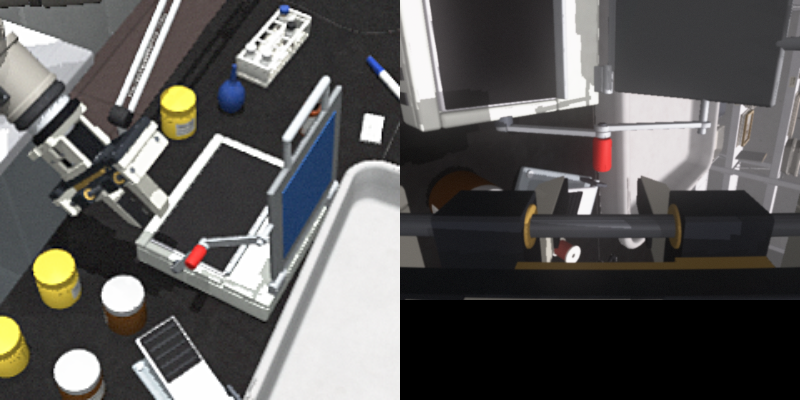

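The lid holds by itself. The knob is at wrist full (325,243), centred in the finger gap. A quick check of its position before closing in.

```bash
python3 -c "
from h import *
c,d=load('w4'); o=bot.get_obs(); R=Ro.from_euler('xyz',o['tcp_rot'])
im=cv2.imread('pics/w4.png').astype(int); m=(im[:,:,2]>130)&(im[:,:,1]<80)&(im[:,:,0]<80); m[290:]=0
v,u=np.nonzero(m); print(u.min(),u.max(),v.min(),v.max())
for a,b in [(324,225),(324,240),(324,255),(324,268)]:
    p=pd(c,a,b,d); print(p.round(1), R.inv().apply(p-o['tool_pos']).round(1))
"
```

```text
313 338 221 274
[ 568.4 -243.3  148.3] [15.7  0.  40.1]
[ 567.2 -251.8  148.9] [ 7.1  0.1 39. ]
[ 566.4 -260.8  149.2] [-1.9  0.1 38.5]
[ 565.9 -268.8  149.3] [-9.9  0.1 38.4]
```

Call:
send_rows:
  rows:
    - {"x":0.01,"y":0,"z":0.15,"ax":0,"ay":0,"az":0,"jaw":0}
    - {"x":0.01,"y":0,"z":0.3,"ax":0,"ay":0,"az":0,"jaw":0}
    - {"x":0.01,"y":0,"z":0.4,"ax":0,"ay":0,"az":0,"jaw":0}
    - {"x":0.01,"y":0,"z":0.45,"ax":0,"ay":0,"az":0,"jaw":0}
    - {"x":0.01,"y":0,"z":0.45,"ax":0,"ay":0,"az":0,"jaw":0}
    - {"x":0.01,"y":0,"z":0.45,"ax":0,"ay":0,"az":0,"jaw":-1}
    - {"x":0.01,"y":0,"z":0.45,"ax":0,"ay":0,"az":0,"jaw":-1}
    - {"x":0.01,"y":0,"z":0.45,"ax":0,"ay":0,"az":0,"jaw":-1}
    - {"x":0.01,"y":0,"z":0.45,"ax":0,"ay":0,"az":0,"jaw":-1}
    - {"x":0.01,"y":0,"z":0.45,"ax":0,"ay":0,"az":0,"jaw":-1}

```text
time: 11.7
tool_pos: [606.5, -258.7, 116.2]
tcp_rot: [2.251, 0.0, 1.525]
contact_force: [-1.2, -0.7, 1.7]
grip_width: 17.2
finger_force: 30.0
```

Call:
send_rows:
  rows:
    - {"x":0,"y":0.004,"z":0.025,"ax":0,"ay":0,"az":0,"jaw":-1}
    - {"x":0,"y":0.007,"z":0.05,"ax":0,"ay":0,"az":0,"jaw":-1}
    - {"x":0,"y":0.01,"z":0.075,"ax":0,"ay":0,"az":0,"jaw":-1}
    - {"x":0,"y":0.012,"z":0.1,"ax":0,"ay":0,"az":0,"jaw":-1}
    - {"x":0,"y":0.013,"z":0.12,"ax":0,"ay":0,"az":0,"jaw":-1}
    - {"x":0,"y":0.012,"z":0.14,"ax":0,"ay":0,"az":0,"jaw":-1}
    - {"x":0,"y":0.011,"z":0.155,"ax":0,"ay":0,"az":0,"jaw":-1}
    - {"x":0,"y":0.01,"z":0.17,"ax":0,"ay":0,"az":0,"jaw":-1}
    - {"x":0,"y":0.01,"z":0.18,"ax":0,"ay":0,"az":0,"jaw":-1}
    - {"x":0,"y":0.01,"z":0.18,"ax":0,"ay":0,"az":0,"jaw":-1}

```text
time: 12.95
tool_pos: [636.0, -260.4, 95.0]
tcp_rot: [2.251, 0.0, 1.525]
contact_force: [-0.2, -2.3, 3.8]
grip_width: 16.7
finger_force: 30.0
```

Call:
send_rows:
  rows:
    - {"x":0,"y":0,"z":0.01,"ax":0,"ay":0,"az":0,"jaw":-1}
    - {"x":0,"y":0,"z":0.02,"ax":0,"ay":0,"az":0,"jaw":-1}
    - {"x":0,"y":0,"z":0.03,"ax":0,"ay":0,"az":0,"jaw":-1}
    - {"x":0,"y":0,"z":0.03,"ax":0,"ay":0,"az":0,"jaw":-1}
    - {"x":0,"y":0,"z":0.03,"ax":0,"ay":0,"az":0,"jaw":-1}
    - {"x":0,"y":0,"z":0.03,"ax":0,"ay":0,"az":0,"jaw":-1}
    - {"x":0,"y":0,"z":0.03,"ax":0,"ay":0,"az":0,"jaw":-1}
    - {"x":0,"y":0,"z":0.03,"ax":0,"ay":0,"az":0,"jaw":-1}
    - {"x":0,"y":0,"z":0.03,"ax":0,"ay":0,"az":0,"jaw":-1}
    - {"x":0,"y":0,"z":0.03,"ax":0,"ay":0,"az":0,"jaw":-1}

```text
time: 14.2
tool_pos: [639.1, -260.5, 92.5]
tcp_rot: [2.25, 0.001, 1.524]
contact_force: [-27.2, 0.7, 25.1]
grip_width: 17.2
finger_force: 30.0
```

Firm stop at 37 N, so the stay is at its end. Releasing and backing off.

Call:
send_rows:
  rows:
    - {"x":0,"y":0,"z":-0.02,"ax":0,"ay":0,"az":0,"jaw":-1}
    - {"x":0,"y":0,"z":-0.02,"ax":0,"ay":0,"az":0,"jaw":0}
    - {"x":0,"y":0,"z":-0.02,"ax":0,"ay":0,"az":0,"jaw":0}
    - {"x":0,"y":0,"z":-0.02,"ax":0,"ay":0,"az":0,"jaw":0}
    - {"x":0,"y":0,"z":-0.02,"ax":0,"ay":0,"az":0,"jaw":0}
    - {"x":0,"y":0,"z":-0.2,"ax":0,"ay":0,"az":0,"jaw":0}
    - {"x":0,"y":0,"z":-0.4,"ax":0,"ay":0,"az":0,"jaw":0}
    - {"x":0,"y":0,"z":-0.7,"ax":0,"ay":0,"az":0,"jaw":0}
    - {"x":0,"y":0,"z":-0.7,"ax":0,"ay":0,"az":0,"jaw":0}
    - {"x":0,"y":0,"z":-0.7,"ax":0,"ay":0,"az":0,"jaw":0}

```text
time: 15.45
tool_pos: [531.9, -255.5, 179.2]
tcp_rot: [2.251, 0.001, 1.525]
contact_force: [0.0, -0.1, 0.1]
grip_width: 45.8
finger_force: 0.0
```

```bash
cat > jars.py <<'E'
from h import *
def jars(name):  # lid-top centres of white-lidded jars seen by side camera
    c,im,d=snap("side",name); W=c[4]
    hsv=cv2.cvtColor(im,cv2.COLOR_RGB2HSV); vv,uu=np.mgrid[140:440,150:420]; out=[]
    X=np.array([W[:3,3]+W[:3,:3]@(ray(c,u,v)*d[v,u]) for u,v in zip(uu.ravel(),vv.ravel())]).reshape(*uu.shape,3)
    h=hsv[140:440,150:420]
    for lo,hi in((65,75),(123,137)):
        m=((h[...,1]<70)&(h[...,2]>110)&(X[...,2]>lo)&(X[...,2]<hi)).astype(np.uint8)
        n,l,s,_=cv2.connectedComponentsWithStats(m)
        for i in range(1,n):
            if s[i,4]>150:
                P=X[l==i]; e=np.ptp(P,axis=0)
                if abs(e[0]-57)<12 and abs(e[1]-57)<12: out.append(((P.max(0)+P.min(0))/2).round(1)); print("jar",out[-1],e.round(1),s[i,4])
    return out
E
python3 -c "
from jars import *
p,R=cmd(); p=p+R.apply(np.array([.01,.01,.21-.7])*200); json.dump([list(p),list(R.as_rotvec())],open('cmd.json','w')); print(p,bot.get_obs()['tool_pos'])
jars('d4')
c,d=load('d4')
a=cv2.imread('pics/d4.png')[120:420,180:480]; cv2.imwrite('pics/d4c.png',cv2.resize(a,(600,600),interpolation=cv2.INTER_CUBIC))
im=cv2.imread('pics/d4.png').astype(int)
m=(im[:,:,2]>130)&(im[:,:,1]<70)&(im[:,:,0]<70); m[:, :290]=0; m[:,345:]=0; m[:235]=0;m[290:]=0
v,u=np.nonzero(m); print(len(u),u.mean(),v.mean())
P=np.array([pd(c,a,b,d) for a,b in zip(u,v)]); print(P.mean(0))
"
```

```text
[ 531.60993496 -255.1118569   179.12967793] [ 531.88783123 -255.50621378  179.16407357]
jar [ 489.1 -315.8   69.6] [58.6 59.3  9.1] 438
jar [ 491.8 -441.    70. ] [58.9 57.1  9.7] 541
61 328.0163934426229 262.42622950819674
[ 602.29964679 -260.06099027  127.68368455]
```

View pics/d4c.png

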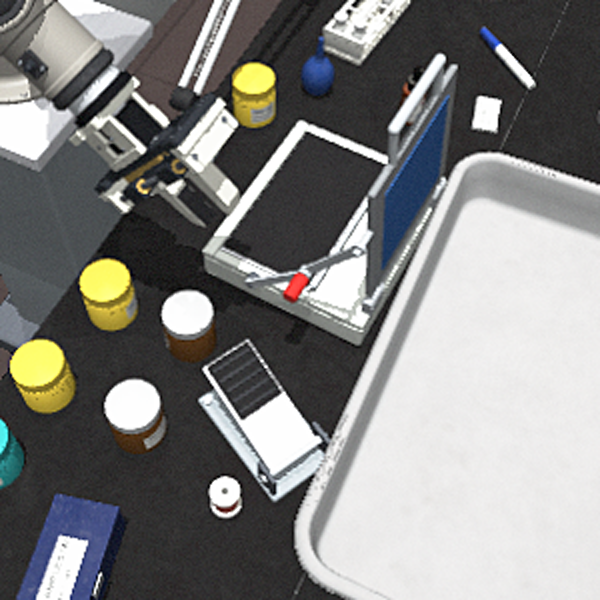

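The links are straight with the knee past the line, and the knob moved 34 mm to (600,-259,122), which matches locked. The jars have not moved. Measuring the plate next.

```bash
python3 -c "
from h import *
c,d=load('d4'); im=cv2.imread('pics/d4.png'); W=c[4]
vv,uu=np.mgrid[175:290,280:390]
X=np.array([pz(c,u,v,59) for u,v in zip(uu.ravel(),vv.ravel())]); g=im[175:290,280:390].max(2).ravel()
D=np.array([d[v,u] for u,v in zip(uu.ravel(),vv.ravel())]); Z=np.array([ (W[:3,3]+W[:3,:3]@(ray(c,u,v)*q))[2] for u,v,q in zip(uu.ravel(),vv.ravel(),D)])
m=(g<60)&(abs(Z-58)<5); y=-.045
q=X[m][:,:2]-[563.6,-103.8]; t=np.c_[np.cos(y)*q[:,0]+np.sin(y)*q[:,1],-np.sin(y)*q[:,0]+np.cos(y)*q[:,1]]
print(m.sum(),np.percentile(t,[0.5,1,5,95,99,99.5],axis=0).round(1))
for lo in range(-110,110,20):
    s=t[(t[:,1]>lo)&(t[:,1]<lo+20)]
    if len(s): print(lo,len(s),np.percentile(s[:,0],[2,98]).round(1))
print(np.median(Z[m]))
"
```

```text
2875 [[ -78.2 -107.1]
 [ -77.1 -105.8]
 [ -72.3  -96.5]
 [  31.4   94.3]
 [  36.8  103.7]
 [  37.5  104.8]]
-110 230 [-77.9  14.4]
-90 266 [-76.9  21.8]
-70 291 [-76.   33.6]
-50 292 [-76.3  35.4]
-30 282 [-75.7  35.7]
-10 282 [-75.   35.4]
10 269 [-75.7  35.9]
30 266 [-75.1  35.6]
50 255 [-74.4  36.5]
70 249 [-74.1  36.4]
90 193 [-73.7  36.2]
57.51917151803218
```

```bash
python3 -c "
from h import *
plan([((489,-316,200),tdown(2.3))])
plan([((489,-316,120),tdown(3.09)),((489,-316,-4),None)])
plan([((489,-316,110),None),((540.5,-158,150),None),((540.5,-158,57),None)])
"
```

```text
xyz [-0.314 -0.044 -0.22 ] a [ 0.806  0.329 -0.689]
xyz [ 0.  -0.   0.4] a [ 0.    -0.    -0.754]
xyz [ 0.   -0.    1.02] a [ 0.    -0.    -0.754]
xyz [ 0.    0.   -0.57] a [0. 0. 0.]
xyz [-0.216  0.802 -0.77 ] a [0. 0. 0.]
xyz [-0.216  0.802 -0.305] a [0. 0. 0.]
```

Call:
send_rows:
  rows:
    - {"x":-0.15,"y":-0.02,"z":-0.22,"ax":0,"ay":0,"az":0,"jaw":1}
    - {"x":-0.314,"y":-0.044,"z":-0.22,"ax":0.13,"ay":0.05,"az":-0.11,"jaw":1}
    - {"x":-0.314,"y":-0.044,"z":-0.22,"ax":0.24,"ay":0.1,"az":-0.21,"jaw":1}
    - {"x":-0.314,"y":-0.044,"z":-0.22,"ax":0.36,"ay":0.15,"az":-0.31,"jaw":1}
    - {"x":-0.314,"y":-0.044,"z":-0.22,"ax":0.48,"ay":0.2,"az":-0.41,"jaw":1}
    - {"x":-0.314,"y":-0.044,"z":-0.22,"ax":0.6,"ay":0.25,"az":-0.51,"jaw":1}
    - {"x":-0.314,"y":-0.044,"z":-0.22,"ax":0.72,"ay":0.3,"az":-0.61,"jaw":1}
    - {"x":-0.314,"y":-0.044,"z":-0.22,"ax":0.806,"ay":0.329,"az":-0.689,"jaw":1}
    - {"x":-0.314,"y":-0.044,"z":-0.22,"ax":0.806,"ay":0.329,"az":-0.689,"jaw":1}
    - {"x":-0.314,"y":-0.044,"z":-0.22,"ax":0.806,"ay":0.329,"az":-0.689,"jaw":1}

```text
time: 16.75
tool_pos: [489.2, -315.3, 198.6]
tcp_rot: [3.14, -0.002, 2.3]
contact_force: [0.9, 0.5, 0.2]
grip_width: 92.1
finger_force: 0.0
```

```bash
python3 -c "
from jars import *
o=bot.get_obs();print(o['tool_pos'],o['tcp_rot'],o['joint_positions']); jars('d5')"
```

```text
[ 489.22432058 -315.31522957  198.63617545] [ 3.13985925e+00 -2.14077224e-03  2.29963500e+00] [-0.70536507  0.44792664  1.35797261  0.00206466  1.33757868 -1.43468094]
jar [ 489.6 -315.5   70. ] [56.4 57.9  9.6] 436
jar [ 492.  -440.1   70. ] [58.  58.6  9.9] 535
```

Call:
send_rows:
  rows:
    - {"x":0,"y":0,"z":0.1,"ax":0,"ay":0,"az":-0.17,"jaw":1}
    - {"x":0,"y":0,"z":0.2,"ax":0,"ay":0,"az":-0.34,"jaw":1}
    - {"x":0,"y":0,"z":0.3,"ax":0,"ay":0,"az":-0.51,"jaw":1}
    - {"x":0,"y":0,"z":0.4,"ax":0,"ay":0,"az":-0.68,"jaw":1}
    - {"x":0,"y":0,"z":0.4,"ax":0,"ay":0,"az":-0.754,"jaw":1}
    - {"x":0,"y":0,"z":0.6,"ax":0,"ay":0,"az":-0.754,"jaw":1}
    - {"x":0,"y":0,"z":0.8,"ax":0,"ay":0,"az":-0.754,"jaw":1}
    - {"x":0,"y":0,"z":0.95,"ax":0,"ay":0,"az":-0.754,"jaw":1}
    - {"x":0,"y":0,"z":1.0,"ax":0,"ay":0,"az":-0.754,"jaw":1}
    - {"x":0,"y":0,"z":1.0,"ax":0,"ay":0,"az":-0.754,"jaw":1}

```text
time: 18.05
tool_pos: [488.7, -316.4, 0.1]
tcp_rot: [3.141, -0.0, 3.088]
contact_force: [-0.4, -1.4, 0.5]
grip_width: 91.7
finger_force: 0.0
```

Call:
send_rows:
  rows:
    - {"x":0,"y":0,"z":0,"ax":0,"ay":0,"az":0,"jaw":-0.2}
    - {"x":0,"y":0,"z":0,"ax":0,"ay":0,"az":0,"jaw":-0.2}
    - {"x":0,"y":0,"z":0,"ax":0,"ay":0,"az":0,"jaw":-0.2}
    - {"x":0,"y":0,"z":0,"ax":0,"ay":0,"az":0,"jaw":-0.2}
    - {"x":0,"y":0,"z":-0.2,"ax":0,"ay":0,"az":0,"jaw":-0.2}
    - {"x":0,"y":0,"z":-0.4,"ax":0,"ay":0,"az":0,"jaw":-0.2}
    - {"x":0,"y":0,"z":-0.57,"ax":0,"ay":0,"az":0,"jaw":-0.2}
    - {"x":0,"y":0,"z":-0.57,"ax":0,"ay":0,"az":0,"jaw":-0.2}
    - {"x":0,"y":0,"z":-0.57,"ax":0,"ay":0,"az":0,"jaw":-0.2}
    - {"x":0,"y":0,"z":-0.57,"ax":0,"ay":0,"az":0,"jaw":-0.2}

```text
time: 19.3
tool_pos: [488.2, -315.3, 112.1]
tcp_rot: [3.139, -0.003, 3.089]
contact_force: [0.8, -0.4, -2.5]
grip_width: 58.3
finger_force: 30.0
```

Call:
send_rows:
  rows:
    - {"x":0,"y":0,"z":-0.18,"ax":0,"ay":0,"az":0,"jaw":-0.2}
    - {"x":-0.06,"y":0.22,"z":-0.18,"ax":0,"ay":0,"az":0,"jaw":-0.2}
    - {"x":-0.12,"y":0.44,"z":-0.18,"ax":0,"ay":0,"az":0,"jaw":-0.2}
    - {"x":-0.18,"y":0.66,"z":-0.18,"ax":0,"ay":0,"az":0,"jaw":-0.2}
    - {"x":-0.216,"y":0.802,"z":-0.18,"ax":0,"ay":0,"az":0,"jaw":-0.2}
    - {"x":-0.216,"y":0.802,"z":-0.05,"ax":0,"ay":0,"az":0,"jaw":-0.2}
    - {"x":-0.216,"y":0.802,"z":0.1,"ax":0,"ay":0,"az":0,"jaw":-0.2}
    - {"x":-0.216,"y":0.802,"z":0.2,"ax":0,"ay":0,"az":0,"jaw":-0.2}
    - {"x":-0.216,"y":0.802,"z":0.25,"ax":0,"ay":0,"az":0,"jaw":-0.2}
    - {"x":-0.216,"y":0.802,"z":0.26,"ax":0,"ay":0,"az":0,"jaw":-0.2}

```text
time: 20.55
tool_pos: [540.1, -158.0, 61.1]
tcp_rot: [3.141, -0.002, 3.089]
contact_force: [0.0, -0.0, -1.2]
grip_width: 58.5
finger_force: 30.0
```

Call:
send_rows:
  rows:
    - {"x":0,"y":0,"z":0.012,"ax":0,"ay":0,"az":0,"jaw":-0.2}
    - {"x":0,"y":0,"z":0.012,"ax":0,"ay":0,"az":0,"jaw":-0.2}
    - {"x":0,"y":0,"z":0.012,"ax":0,"ay":0,"az":0,"jaw":0.8}
    - {"x":0,"y":0,"z":0.012,"ax":0,"ay":0,"az":0,"jaw":0.8}
    - {"x":0,"y":0,"z":0.012,"ax":0,"ay":0,"az":0,"jaw":0.8}
    - {"x":0,"y":0,"z":-0.1,"ax":0,"ay":0,"az":0,"jaw":0.8}
    - {"x":0,"y":0,"z":-0.3,"ax":0,"ay":0,"az":0,"jaw":0.8}
    - {"x":0,"y":0,"z":-0.55,"ax":0,"ay":0,"az":0,"jaw":0.8}
    - {"x":0,"y":0,"z":-0.55,"ax":0,"ay":0,"az":0,"jaw":0.8}
    - {"x":0,"y":0,"z":-0.55,"ax":0,"ay":0,"az":0,"jaw":0.8}

```text
time: 21.8
tool_pos: [540.2, -157.9, 171.7]
tcp_rot: [3.141, -0.001, 3.09]
contact_force: [-0.1, -0.1, -1.1]
grip_width: 82.6
finger_force: 0.0
```

```bash
python3 -c "
from jars import *
o=bot.get_obs();print(o['tool_pos'],o['tcp_rot']); R=cmd()[1]; json.dump([[540.5,-158,172],list(R.as_rotvec())],open('cmd.json','w'));J=jars('d6')
plan([((513,-300,172),None)])
plan([((492,-440.5,172),None),((492,-440.5,0),None)])"
```

```text
[ 540.22210679 -157.93982716  171.65015765] [ 3.14132816e+00 -5.29355732e-04  3.08953369e+00]
jar [ 466.5 -396.2   69.7] [57.3 59.4  9.2] 489
jar [ 541.3 -160.3  128.7] [56.6 57.1 11.4] 366
xyz [ 0.1   -0.716 -0.   ] a [0. 0. 0.]
xyz [ 0.069 -0.707 -0.   ] a [0. 0. 0.]
xyz [ 0.068 -0.707  0.86 ] a [0. 0. 0.]
```

Jar 1 stands on the plate. Jar 2 has been knocked to (466.5,-396), so I'll re-plan for it.

```bash
python3 -c "
from h import *
R=cmd()[1]; json.dump([[540.5,-158,172],list(R.as_rotvec())],open('cmd.json','w'))
plan([((500,-290,172),None)])
plan([((466.5,-396.3,172),None),((466.5,-396.3,0),None)])
plan([((466.5,-396.3,160),None),((510,-225,160),None)])
plan([((547,-48,160),None),((547,-48,59),None)])"
```

```text
xyz [ 0.168 -0.67  -0.   ] a [0. 0. 0.]
xyz [ 0.139 -0.539 -0.   ] a [0. 0. 0.]
xyz [ 0.139 -0.539  0.86 ] a [0. 0. 0.]
xyz [ 0.  -0.  -0.8] a [0. 0. 0.]
xyz [-0.172  0.867 -0.8  ] a [0. 0. 0.]
xyz [-0.139  0.893  0.   ] a [0. 0. 0.]
xyz [-0.139  0.893  0.505] a [0. 0. 0.]
```

Call:
send_rows:
  rows:
    - {"x":0.06,"y":-0.22,"z":0,"ax":0,"ay":0,"az":0,"jaw":1}
    - {"x":0.11,"y":-0.44,"z":0,"ax":0,"ay":0,"az":0,"jaw":1}
    - {"x":0.168,"y":-0.67,"z":0,"ax":0,"ay":0,"az":0,"jaw":1}
    - {"x":0.168,"y":-0.67,"z":0,"ax":0,"ay":0,"az":0,"jaw":1}
    - {"x":0.168,"y":-0.67,"z":0,"ax":0,"ay":0,"az":0,"jaw":1}
    - {"x":0.168,"y":-0.67,"z":0,"ax":0,"ay":0,"az":0,"jaw":1}
    - {"x":0.168,"y":-0.67,"z":0,"ax":0,"ay":0,"az":0,"jaw":1}
    - {"x":0.168,"y":-0.67,"z":0,"ax":0,"ay":0,"az":0,"jaw":1}
    - {"x":0.168,"y":-0.67,"z":0,"ax":0,"ay":0,"az":0,"jaw":1}
    - {"x":0.168,"y":-0.67,"z":0,"ax":0,"ay":0,"az":0,"jaw":1}

```text
time: 23.1
tool_pos: [500.1, -290.1, 172.0]
tcp_rot: [3.142, -0.0, 3.09]
contact_force: [0.5, -0.5, 1.2]
grip_width: 92.2
finger_force: 0.0
```

Call:
send_rows:
  rows:
    - {"x":0.06,"y":-0.22,"z":0,"ax":0,"ay":0,"az":0,"jaw":1}
    - {"x":0.11,"y":-0.44,"z":0,"ax":0,"ay":0,"az":0,"jaw":1}
    - {"x":0.139,"y":-0.539,"z":0,"ax":0,"ay":0,"az":0,"jaw":1}
    - {"x":0.139,"y":-0.539,"z":0.1,"ax":0,"ay":0,"az":0,"jaw":1}
    - {"x":0.139,"y":-0.539,"z":0.3,"ax":0,"ay":0,"az":0,"jaw":1}
    - {"x":0.139,"y":-0.539,"z":0.5,"ax":0,"ay":0,"az":0,"jaw":1}
    - {"x":0.139,"y":-0.539,"z":0.7,"ax":0,"ay":0,"az":0,"jaw":1}
    - {"x":0.139,"y":-0.539,"z":0.82,"ax":0,"ay":0,"az":0,"jaw":1}
    - {"x":0.139,"y":-0.539,"z":0.86,"ax":0,"ay":0,"az":0,"jaw":1}
    - {"x":0.139,"y":-0.539,"z":0.86,"ax":0,"ay":0,"az":0,"jaw":1}

```text
time: 24.35
tool_pos: [466.9, -396.2, 0.2]
tcp_rot: [3.141, -0.0, 3.09]
contact_force: [0.1, 1.6, 0.2]
grip_width: 92.0
finger_force: 0.0
```

Call:
send_rows:
  rows:
    - {"x":0,"y":0,"z":0,"ax":0,"ay":0,"az":0,"jaw":-0.2}
    - {"x":0,"y":0,"z":0,"ax":0,"ay":0,"az":0,"jaw":-0.2}
    - {"x":0,"y":0,"z":0,"ax":0,"ay":0,"az":0,"jaw":-0.2}
    - {"x":0,"y":0,"z":0,"ax":0,"ay":0,"az":0,"jaw":-0.2}
    - {"x":0,"y":0,"z":-0.2,"ax":0,"ay":0,"az":0,"jaw":-0.2}
    - {"x":0,"y":0,"z":-0.5,"ax":0,"ay":0,"az":0,"jaw":-0.2}
    - {"x":0,"y":0,"z":-0.8,"ax":0,"ay":0,"az":0,"jaw":-0.2}
    - {"x":0,"y":0,"z":-0.8,"ax":0,"ay":0,"az":0,"jaw":-0.2}
    - {"x":0,"y":0,"z":-0.8,"ax":0,"ay":0,"az":0,"jaw":-0.2}
    - {"x":0,"y":0,"z":-0.8,"ax":0,"ay":0,"az":0,"jaw":-0.2}

```text
time: 25.6
tool_pos: [465.8, -395.5, 157.8]
tcp_rot: [3.139, -0.003, 3.089]
contact_force: [-0.4, 0.1, -0.7]
grip_width: 58.9
finger_force: 30.0
```

Call:
send_rows:
  rows:
    - {"x":-0.05,"y":0.22,"z":0,"ax":0,"ay":0,"az":0,"jaw":-0.2}
    - {"x":-0.09,"y":0.44,"z":0,"ax":0,"ay":0,"az":0,"jaw":-0.2}
    - {"x":-0.13,"y":0.66,"z":0,"ax":0,"ay":0,"az":0,"jaw":-0.2}
    - {"x":-0.172,"y":0.867,"z":0,"ax":0,"ay":0,"az":0,"jaw":-0.2}
    - {"x":-0.172,"y":0.867,"z":0,"ax":0,"ay":0,"az":0,"jaw":-0.2}
    - {"x":-0.172,"y":0.867,"z":0,"ax":0,"ay":0,"az":0,"jaw":-0.2}
    - {"x":-0.172,"y":0.867,"z":0,"ax":0,"ay":0,"az":0,"jaw":-0.2}
    - {"x":-0.172,"y":0.867,"z":0,"ax":0,"ay":0,"az":0,"jaw":-0.2}
    - {"x":-0.172,"y":0.867,"z":0,"ax":0,"ay":0,"az":0,"jaw":-0.2}
    - {"x":-0.172,"y":0.867,"z":0,"ax":0,"ay":0,"az":0,"jaw":-0.2}

```text
time: 26.85
tool_pos: [509.9, -225.3, 160.0]
tcp_rot: [3.141, -0.0, 3.089]
contact_force: [-0.7, 0.1, -1.5]
grip_width: 59.0
finger_force: 30.0
```

Call:
send_rows:
  rows:
    - {"x":-0.03,"y":0.22,"z":0,"ax":0,"ay":0,"az":0,"jaw":-0.2}
    - {"x":-0.07,"y":0.44,"z":0,"ax":0,"ay":0,"az":0,"jaw":-0.2}
    - {"x":-0.1,"y":0.66,"z":0,"ax":0,"ay":0,"az":0,"jaw":-0.2}
    - {"x":-0.139,"y":0.893,"z":0,"ax":0,"ay":0,"az":0,"jaw":-0.2}
    - {"x":-0.139,"y":0.893,"z":0.05,"ax":0,"ay":0,"az":0,"jaw":-0.2}
    - {"x":-0.139,"y":0.893,"z":0.2,"ax":0,"ay":0,"az":0,"jaw":-0.2}
    - {"x":-0.139,"y":0.893,"z":0.35,"ax":0,"ay":0,"az":0,"jaw":-0.2}
    - {"x":-0.139,"y":0.893,"z":0.45,"ax":0,"ay":0,"az":0,"jaw":-0.2}
    - {"x":-0.139,"y":0.893,"z":0.49,"ax":0,"ay":0,"az":0,"jaw":-0.2}
    - {"x":-0.139,"y":0.893,"z":0.5,"ax":0,"ay":0,"az":0,"jaw":-0.2}

```text
time: 28.1
tool_pos: [547.1, -48.6, 59.9]
tcp_rot: [3.142, -0.0, 3.089]
contact_force: [0.3, 0.2, -1.4]
grip_width: 58.7
finger_force: 30.0
```

Call:
send_rows:
  rows:
    - {"x":0,"y":0,"z":0,"ax":0,"ay":0,"az":0,"jaw":-0.2}
    - {"x":0,"y":0,"z":0,"ax":0,"ay":0,"az":0,"jaw":0.8}
    - {"x":0,"y":0,"z":0,"ax":0,"ay":0,"az":0,"jaw":0.8}
    - {"x":0,"y":0,"z":0,"ax":0,"ay":0,"az":0,"jaw":0.8}
    - {"x":0,"y":0,"z":-0.1,"ax":0,"ay":0,"az":0,"jaw":0.8}
    - {"x":0,"y":0,"z":-0.3,"ax":0,"ay":0,"az":0,"jaw":0.8}
    - {"x":0,"y":0,"z":-0.6,"ax":0,"ay":0,"az":0,"jaw":0.8}
    - {"x":0,"y":0,"z":-0.6,"ax":0,"ay":0,"az":0,"jaw":0.8}
    - {"x":0,"y":0,"z":-0.6,"ax":0,"ay":0,"az":0,"jaw":0.8}
    - {"x":0,"y":0,"z":-0.6,"ax":0,"ay":0,"az":0,"jaw":0.8}

```text
time: 29.35
tool_pos: [546.2, -47.9, 178.5]
tcp_rot: [3.141, -0.003, 3.089]
contact_force: [-0.3, -0.9, -0.4]
grip_width: 83.0
finger_force: 0.0
```

```bash
python3 -c "
from jars import *
o=bot.get_obs();print(o['tool_pos'],o['tcp_rot']); R=cmd()[1]; json.dump([[547,-48,180],list(R.as_rotvec())],open('cmd.json','w'));J=jars('d7')
a=cv2.imread('pics/d7.png')[120:420,180:480]; cv2.imwrite('pics/d7c.png',cv2.resize(a,(600,600),interpolation=cv2.INTER_CUBIC))
c,d=load('d7')
for u,v in [(290,303),(304,308),(300,300),(310,318)]: print(pd(c,u,v,d))"
```

```text
[546.24996082 -47.90430107 178.53662205] [ 3.14098740e+00 -2.94055791e-03  3.08947876e+00]
jar [548.6 -48.6 128.5] [57.6 59.5 10.2] 341
jar [ 540.7 -160.3  128.5] [57.6 57.1 10.1] 397
[ 560.3692579  -363.25257932   78.19036042]
[ 591.40526336 -356.91500761   70.08026736]
[ 575.60191609 -345.3782385    74.44238292]
[ 612.33447576 -369.25560584   62.52101203]
```

View pics/d7c.png

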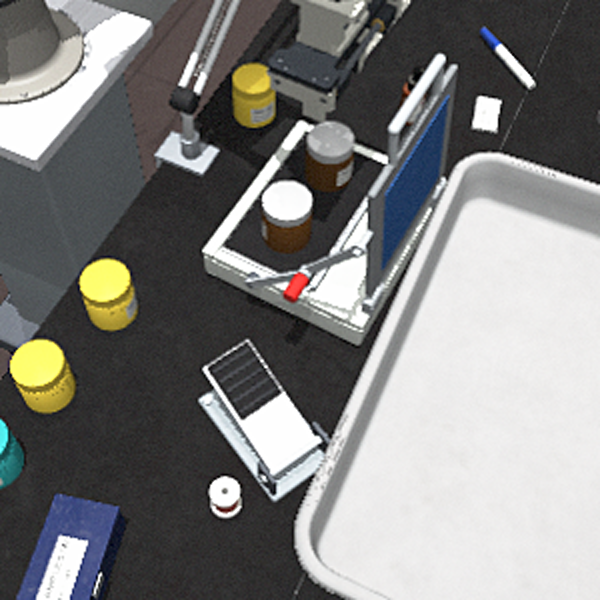

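Both jars stand upright on the plate (crop (287,215) and (330,155)), and the stay is locked. Next, the pedal pad with front corners crop (203,370)/(248,340) and back corners (243,420)/(287,392).

```bash
python3 -c "
from h import *
c,d=load('d7'); W=c[4]
P=np.array([pd(c,u,v,d) for u in range(288,330,3) for v in range(296,345,3)])
k=np.array([( (u-288)*1.0) for u in range(288,330,3) for v in range(296,345,3)])
# polygon of pedal top, crop coords -> full
poly=np.array([(206,371),(247,343),(319,446),(279,472)],float)/2+[180,120]
m=np.array([cv2.pointPolygonTest(poly.astype(np.float32),(float(u),float(v)),False)>0 for u in range(288,330,3) for v in range(296,345,3)])
Q=P[m]; A=np.c_[Q[:,:2],np.ones(len(Q))]; s,_,_,_=np.linalg.lstsq(A,Q[:,2],rcond=None); print(s,np.abs(A@s-Q[:,2]).max())
def onpl(u,v):
    r=W[:3,:3]@ray(c,u,v); n=np.array([s[0],s[1],-1]); t=-(n@W[:3,3]+s[2])/(n@r); return W[:3,3]+t*r
C=[onpl(*(np.array(q)/2+[180,120])) for q in [(203,370),(248,340),(322,447),(278,475)]]
for q in C: print(q.round(1))
f=(C[0]+C[1])/2;b=(C[2]+C[3])/2; print(f,b,np.linalg.norm(f-b)); t=(f[2]-73)/(f[2]-b[2]); print('pad',f+t*(b-f), 'yaw',np.arctan2(b[1]-f[1],b[0]-f[0]))
"
```

```text
[-3.29529175e-01  1.64593078e-01  3.22660559e+02] 3.0288180141640737
[ 546.7 -376.7   80.5]
[ 573.7 -322.1   80.6]
[ 693.4 -380.4   31.6]
[ 664.4 -430.3   32.9]
[ 560.21781484 -349.41378972   80.54135383] [ 678.91524884 -405.35885477   32.21891594] 139.8355789633409
pad [ 578.74211509 -358.14475507   73.        ] yaw -0.4404455776335151
```

```bash
python3 -c "
from h import *
plan([((565,-215,180),None)])
plan([((583,-359.5,140),None),((583,-359.5,70),None)])"
```

```text
xyz [-0.133 -0.829 -0.   ] a [0. 0. 0.]
xyz [-0.128 -0.717  0.2  ] a [0. 0. 0.]
xyz [-0.128 -0.717  0.55 ] a [0. 0. 0.]
```

Call:
send_rows:
  rows:
    - {"x":-0.03,"y":-0.22,"z":0,"ax":0,"ay":0,"az":0,"jaw":0.8}
    - {"x":-0.07,"y":-0.44,"z":0,"ax":0,"ay":0,"az":0,"jaw":0.5}
    - {"x":-0.1,"y":-0.66,"z":0,"ax":0,"ay":0,"az":0,"jaw":0}
    - {"x":-0.133,"y":-0.829,"z":0,"ax":0,"ay":0,"az":0,"jaw":-1}
    - {"x":-0.133,"y":-0.829,"z":0,"ax":0,"ay":0,"az":0,"jaw":-1}
    - {"x":-0.133,"y":-0.829,"z":0,"ax":0,"ay":0,"az":0,"jaw":-1}
    - {"x":-0.133,"y":-0.829,"z":0,"ax":0,"ay":0,"az":0,"jaw":-1}
    - {"x":-0.133,"y":-0.829,"z":0,"ax":0,"ay":0,"az":0,"jaw":-1}
    - {"x":-0.133,"y":-0.829,"z":0,"ax":0,"ay":0,"az":0,"jaw":-1}
    - {"x":-0.133,"y":-0.829,"z":0,"ax":0,"ay":0,"az":0,"jaw":-1}

```text
time: 30.65
tool_pos: [565.1, -214.8, 180.1]
tcp_rot: [3.142, -0.0, 3.09]
contact_force: [-1.2, -0.1, 0.2]
grip_width: 1.1
finger_force: 0.0
```

Call:
send_rows:
  rows:
    - {"x":-0.04,"y":-0.22,"z":0,"ax":0,"ay":0,"az":0,"jaw":-1}
    - {"x":-0.08,"y":-0.44,"z":0,"ax":0,"ay":0,"az":0,"jaw":-1}
    - {"x":-0.128,"y":-0.717,"z":0.1,"ax":0,"ay":0,"az":0,"jaw":-1}
    - {"x":-0.128,"y":-0.717,"z":0.2,"ax":0,"ay":0,"az":0,"jaw":-1}
    - {"x":-0.128,"y":-0.717,"z":0.3,"ax":0,"ay":0,"az":0,"jaw":-1}
    - {"x":-0.128,"y":-0.717,"z":0.4,"ax":0,"ay":0,"az":0,"jaw":-1}
    - {"x":-0.128,"y":-0.717,"z":0.5,"ax":0,"ay":0,"az":0,"jaw":-1}
    - {"x":-0.128,"y":-0.717,"z":0.55,"ax":0,"ay":0,"az":0,"jaw":-1}
    - {"x":-0.128,"y":-0.717,"z":0.55,"ax":0,"ay":0,"az":0,"jaw":-1}
    - {"x":-0.128,"y":-0.717,"z":0.55,"ax":0,"ay":0,"az":0,"jaw":-1}

```text
time: 31.9
tool_pos: [583.6, -359.9, 70.9]
tcp_rot: [-3.141, 0.001, 3.09]
contact_force: [-0.5, 0.4, -0.3]
grip_width: 0.2
finger_force: 0.0
```

```bash
python3 -c "
from jars import *
o=bot.get_obs();print(o['tool_pos'],o['contact_force'],o['grip_width']); jars('d8')"
```

```text
[ 583.61134309 -359.92902489   70.94641331] [-0.51934839  0.37461083 -0.32014662] 0.1535960311981824
jar [548.7 -49.1 128.5] [58.2 58.5 10.6] 310
```

Call:
send_rows:
  rows:
    - {"x":0,"y":0,"z":0.1,"ax":0,"ay":0,"az":0,"jaw":-1}
    - {"x":0,"y":0,"z":0.13,"ax":0,"ay":0,"az":0,"jaw":-1}
    - {"x":0,"y":0,"z":0.155,"ax":0,"ay":0,"az":0,"jaw":-1}
    - {"x":0,"y":0,"z":0.18,"ax":0,"ay":0,"az":0,"jaw":-1}
    - {"x":0,"y":0,"z":0.205,"ax":0,"ay":0,"az":0,"jaw":-1}
    - {"x":0,"y":0,"z":0.23,"ax":0,"ay":0,"az":0,"jaw":-1}
    - {"x":0,"y":0,"z":0.255,"ax":0,"ay":0,"az":0,"jaw":-1}
    - {"x":0,"y":0,"z":0.28,"ax":0,"ay":0,"az":0,"jaw":-1}
    - {"x":0,"y":0,"z":0.28,"ax":0,"ay":0,"az":0,"jaw":-1}
    - {"x":0,"y":0,"z":0.28,"ax":0,"ay":0,"az":0,"jaw":-1}

```text
time: 33.2
tool_pos: [584.6, -363.2, 17.7]
tcp_rot: [-3.136, 0.006, 3.088]
contact_force: [-1.6, -7.8, 9.8]
grip_width: 0.4
finger_force: 4.5
```

Call:
send_rows:
  rows:
    - {"x":0,"y":0,"z":0.01,"ax":0,"ay":0,"az":0,"jaw":-1}
    - {"x":0,"y":0,"z":0.02,"ax":0,"ay":0,"az":0,"jaw":-1}
    - {"x":0,"y":0,"z":0.03,"ax":0,"ay":0,"az":0,"jaw":-1}
    - {"x":0,"y":0,"z":0.03,"ax":0,"ay":0,"az":0,"jaw":-1}
    - {"x":0,"y":0,"z":0.03,"ax":0,"ay":0,"az":0,"jaw":-1}
    - {"x":0,"y":0,"z":0.03,"ax":0,"ay":0,"az":0,"jaw":-1}
    - {"x":0,"y":0,"z":0.03,"ax":0,"ay":0,"az":0,"jaw":-1}
    - {"x":0,"y":0,"z":0.03,"ax":0,"ay":0,"az":0,"jaw":-1}
    - {"x":0,"y":0,"z":0.03,"ax":0,"ay":0,"az":0,"jaw":-1}
    - {"x":0,"y":0,"z":0.03,"ax":0,"ay":0,"az":0,"jaw":-1}

```text
time: 34.45
tool_pos: [584.5, -363.3, 13.5]
tcp_rot: [-3.136, 0.006, 3.087]
contact_force: [-4.9, -5.2, 20.0]
grip_width: 0.5
finger_force: 5.2
```

```bash
python3 -c "
from jars import *
o=bot.get_obs();print(o['tool_pos'],o['contact_force'],o['grip_width']); jars('d9')
a=cv2.imread('pics/d9.png')[120:420,180:480]; cv2.imwrite('pics/d9c.png',cv2.resize(a,(600,600),interpolation=cv2.INTER_CUBIC))"
```

```text
[ 584.51833652 -363.30101083   13.46388393] [-4.93445349 -5.23245332 19.98297462] 0.500859752330046
```

View pics/d9c.png

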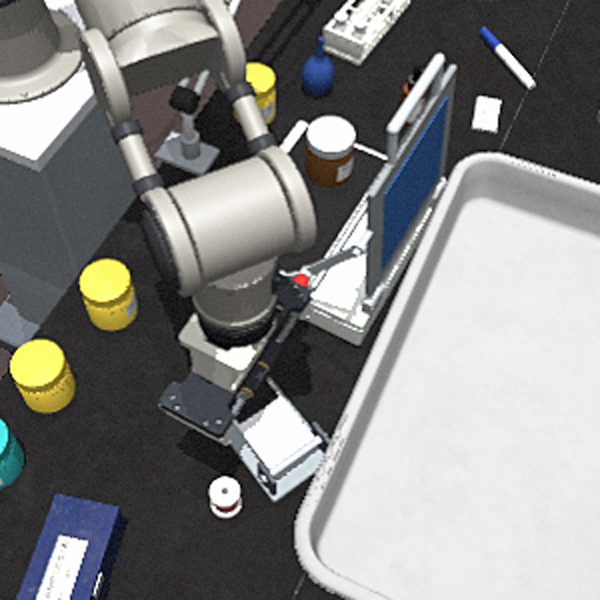

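The arm's contact shows a sideways force, and the gripper body may be brushing the knob. I'll check the actual pedal angle from depth.

```bash
python3 -c "
from h import *
for n in ('d7','d9'):
    c,d=load(n); P=[]
    for u,v in [(265,425),(280,430),(270,445),(290,445),(300,440),(285,455),(262,430),(258,425)]:
        p=pd(c,u/2+180,v/2+120,d); P.append(p)
    P=np.array(P); w=np.array([.905,-.426]); s=P[:,:2]@w; k=np.polyfit(s,P[:,2],1); print(n,np.arctan(k[0]),np.c_[s,P[:,2]].round(1).tolist())
"
```

```text
d7 -0.29974998424094523 [[736.9, 49.5], [750.1, 45.1], [755.9, 42.1], [768.7, 40.1], [770.6, 38.9], [773.5, 38.1], [739.2, 48.8], [732.6, 50.7]]
d9 0.0015048799276446625 [[732.5, 36.5], [747.6, 37.4], [754.0, 36.3], [767.6, 36.6], [770.3, 37.8], [772.7, 35.4], [735.2, 37.1], [727.5, 36.0]]
```

The pedal angle changed by 0.30 rad, so it reached its stop. I'll rise, then turn the gripper 90° so its body stays clear of the stay knob on the second press.

Call:
send_rows:
  rows:
    - {"x":0,"y":0,"z":-0.06,"ax":0,"ay":0,"az":0,"jaw":-1}
    - {"x":0,"y":0,"z":-0.12,"ax":0,"ay":0,"az":0,"jaw":-1}
    - {"x":0,"y":0,"z":-0.2,"ax":0,"ay":0,"az":0,"jaw":-1}
    - {"x":0,"y":0,"z":-0.35,"ax":0,"ay":0,"az":0,"jaw":-1}
    - {"x":0,"y":0,"z":-0.5,"ax":0,"ay":0,"az":0,"jaw":-1}
    - {"x":0,"y":0,"z":-0.5,"ax":0,"ay":0,"az":0.17,"jaw":-1}
    - {"x":0,"y":0,"z":-0.5,"ax":0,"ay":0,"az":0.34,"jaw":-1}
    - {"x":0,"y":0,"z":-0.5,"ax":0,"ay":0,"az":0.5,"jaw":-1}
    - {"x":0,"y":0,"z":-0.5,"ax":0,"ay":0,"az":0.66,"jaw":-1}
    - {"x":0,"y":0,"z":-0.5,"ax":0,"ay":0,"az":0.8,"jaw":-1}

```text
time: 35.75
tool_pos: [583.0, -359.3, 108.4]
tcp_rot: [-3.142, -0.001, 2.247]
contact_force: [0.0, 0.6, -0.0]
grip_width: 0.6
finger_force: 0.0
```

Call:
send_rows:
  rows:
    - {"x":0,"y":0,"z":0,"ax":0,"ay":0,"az":0.17,"jaw":-1}
    - {"x":0,"y":0,"z":0,"ax":0,"ay":0,"az":0.34,"jaw":-1}
    - {"x":0,"y":0,"z":0,"ax":0,"ay":0,"az":0.5,"jaw":-1}
    - {"x":0,"y":0,"z":0,"ax":0,"ay":0,"az":0.69,"jaw":-1}
    - {"x":0,"y":0,"z":0,"ax":0,"ay":0,"az":0.69,"jaw":-1}
    - {"x":0,"y":0,"z":0.1,"ax":0,"ay":0,"az":0.69,"jaw":-1}
    - {"x":0,"y":0,"z":0.2,"ax":0,"ay":0,"az":0.69,"jaw":-1}
    - {"x":0,"y":0,"z":0.2,"ax":0,"ay":0,"az":0.69,"jaw":-1}
    - {"x":0,"y":0,"z":0.2,"ax":0,"ay":0,"az":0.69,"jaw":-1}
    - {"x":0,"y":0,"z":0.2,"ax":0,"ay":0,"az":0.69,"jaw":-1}

```text
time: 37.0
tool_pos: [583.6, -360.0, 69.2]
tcp_rot: [3.14, 0.001, 1.53]
contact_force: [-0.0, 0.7, 0.6]
grip_width: 0.3
finger_force: 0.0
```

```bash
python3 -c "
from jars import *
o=bot.get_obs();print(o['tool_pos'],o['contact_force'],o['tcp_rot']); jars('d10')
c,d=load('d10')
P=np.array([pd(c,u/2+180,v/2+120,d) for u,v in [(265,425),(280,430),(270,445),(290,445),(300,440),(285,455)]]); k=np.polyfit(P[:,:2]@[.905,-.426],P[:,2],1); print(np.arctan(k[0]),P[:,2])
im=cv2.imread('pics/d10.png').astype(int)
m=(im[:,:,2]>130)&(im[:,:,1]<70)&(im[:,:,0]<70); m[:, :290]=0; m[:,345:]=0; m[:235]=0;m[290:]=0
v,u=np.nonzero(m); print(len(u),u.mean() if len(u) else 0,v.mean() if len(v) else 0)
"
```

```text
[ 583.63341225 -359.99975964   69.21765706] [-0.04825255  0.72473086  0.63492718] [3.14015445e+00 1.01285779e-03 1.52994410e+00]
jar [548.6 -49.4 128.2] [57.9 57.3  9.3] 318
-0.27690148984192636 [49.23109619 45.31453616 43.72376289 39.64028706 40.17441078 38.54279175]
75 328.2266666666667 262.96
```

The pedal is back up and the knob hasn't moved. Second press.

Call:
send_rows:
  rows:
    - {"x":0,"y":0,"z":0.1,"ax":0,"ay":0,"az":0,"jaw":-1}
    - {"x":0,"y":0,"z":0.13,"ax":0,"ay":0,"az":0,"jaw":-1}
    - {"x":0,"y":0,"z":0.155,"ax":0,"ay":0,"az":0,"jaw":-1}
    - {"x":0,"y":0,"z":0.18,"ax":0,"ay":0,"az":0,"jaw":-1}
    - {"x":0,"y":0,"z":0.205,"ax":0,"ay":0,"az":0,"jaw":-1}
    - {"x":0,"y":0,"z":0.23,"ax":0,"ay":0,"az":0,"jaw":-1}
    - {"x":0,"y":0,"z":0.255,"ax":0,"ay":0,"az":0,"jaw":-1}
    - {"x":0,"y":0,"z":0.28,"ax":0,"ay":0,"az":0,"jaw":-1}
    - {"x":0,"y":0,"z":0.295,"ax":0,"ay":0,"az":0,"jaw":-1}
    - {"x":0,"y":0,"z":0.31,"ax":0,"ay":0,"az":0,"jaw":-1}

```text
time: 38.3
tool_pos: [582.6, -359.5, 12.0]
tcp_rot: [-3.141, 0.001, 1.53]
contact_force: [-17.1, 11.9, 42.8]
grip_width: 0.4
finger_force: 21.8
```

Call:
send_rows:
  rows:
    - {"x":0,"y":0,"z":0.01,"ax":0,"ay":0,"az":0,"jaw":-1}
    - {"x":0,"y":0,"z":0.01,"ax":0,"ay":0,"az":0,"jaw":-1}
    - {"x":0,"y":0,"z":0.01,"ax":0,"ay":0,"az":0,"jaw":-1}
    - {"x":0,"y":0,"z":0.01,"ax":0,"ay":0,"az":0,"jaw":-1}
    - {"x":0,"y":0,"z":0.01,"ax":0,"ay":0,"az":0,"jaw":-1}
    - {"x":0,"y":0,"z":0.01,"ax":0,"ay":0,"az":0,"jaw":-1}
    - {"x":0,"y":0,"z":0.01,"ax":0,"ay":0,"az":0,"jaw":-1}
    - {"x":0,"y":0,"z":0.01,"ax":0,"ay":0,"az":0,"jaw":-1}
    - {"x":0,"y":0,"z":0.01,"ax":0,"ay":0,"az":0,"jaw":-1}
    - {"x":0,"y":0,"z":0.01,"ax":0,"ay":0,"az":0,"jaw":-1}

```text
time: 39.55
tool_pos: [582.7, -359.5, 12.1]
tcp_rot: [3.141, 0.001, 1.53]
contact_force: [-17.3, 11.8, 43.1]
grip_width: 0.5
finger_force: 21.5
```

```bash
python3 -c "
from jars import *
o=bot.get_obs();print(o['tool_pos'],o['contact_force']); jars('d11')
c,d=load('d11')
P=np.array([pd(c,u/2+180,v/2+120,d) for u,v in [(265,425),(280,430),(270,445),(290,445),(300,440),(285,455)]]); k=np.polyfit(P[:,:2]@[.905,-.426],P[:,2],1); print(np.arctan(k[0]),P[:,2])"
```

```text
[ 582.66510072 -359.526569     12.0579622 ] [-17.27983514  11.78046183  43.09123646]
0.02948531626249771 [35.05831335 37.00077043 36.6847098  35.82820607 37.44597728 36.5502357 ]
```

Call:
send_rows:
  rows:
    - {"x":0,"y":0,"z":-0.06,"ax":0,"ay":0,"az":0,"jaw":-1}
    - {"x":0,"y":0,"z":-0.12,"ax":0,"ay":0,"az":0,"jaw":-1}
    - {"x":0,"y":0,"z":-0.2,"ax":0,"ay":0,"az":0,"jaw":-1}
    - {"x":0,"y":0,"z":-0.35,"ax":0,"ay":0,"az":0,"jaw":-1}
    - {"x":0,"y":0,"z":-0.6,"ax":0,"ay":0,"az":0,"jaw":-1}
    - {"x":0,"y":0,"z":-0.88,"ax":0,"ay":0,"az":0,"jaw":-1}
    - {"x":0,"y":0,"z":-0.88,"ax":0,"ay":0,"az":-0.17,"jaw":0.8}
    - {"x":0,"y":0,"z":-0.88,"ax":0,"ay":0,"az":-0.34,"jaw":0.8}
    - {"x":0,"y":0,"z":-0.88,"ax":0,"ay":0,"az":-0.5,"jaw":0.8}
    - {"x":0,"y":0,"z":-0.88,"ax":0,"ay":0,"az":-0.66,"jaw":0.8}

```text
time: 40.85
tool_pos: [582.5, -359.2, 179.8]
tcp_rot: [-3.141, -0.002, 2.226]
contact_force: [-0.8, -0.8, 0.5]
grip_width: 36.1
finger_force: 0.0
```

```bash
python3 -c "
from jars import *
o=bot.get_obs();print(o['tool_pos'],o['contact_force'],o['tcp_rot']); jars('d12')
json.dump([[583,-359.5,180],list(Ro.from_matrix(tdown(1.53+.66*np.pi/3)).as_rotvec())],open('cmd.json','w'))
plan([((560,-240,180),tdown(3.09))])
plan([((541,-160,180),None),((541,-160,60),None)])
plan([((541,-160,165),None),((515,-240,165),None)])
plan([((489,-310,165),None),((489,-310,3),None)])"
```

```text
[ 582.48621989 -359.21149396  179.83083027] [-0.83766967 -0.75165628  0.54018885] [-3.14089382e+00 -2.11832228e-03  2.22596235e+00]
jar [548.5 -49.1 127.9] [58.3 59.9  9.7] 348
xyz [0.545 0.27  0.   ] a [ 0.    0.   -0.83]
xyz [0.115 0.395 0.   ] a [0. 0. 0.]
xyz [0.115 0.395 0.6  ] a [0. 0. 0.]
xyz [ 0.    -0.    -0.525] a [0. 0. 0.]
xyz [ 0.11  -0.406 -0.525] a [0. 0. 0.]
xyz [ 0.112 -0.356 -0.   ] a [0. 0. 0.]
xyz [ 0.112 -0.356  0.81 ] a [0. 0. 0.]
```

Call:
send_rows:
  rows:
    - {"x":0.15,"y":0.07,"z":0,"ax":0,"ay":0,"az":-0.17,"jaw":0.8}
    - {"x":0.3,"y":0.15,"z":0,"ax":0,"ay":0,"az":-0.34,"jaw":0.8}
    - {"x":0.45,"y":0.22,"z":0,"ax":0,"ay":0,"az":-0.5,"jaw":0.8}
    - {"x":0.545,"y":0.27,"z":0,"ax":0,"ay":0,"az":-0.67,"jaw":0.8}
    - {"x":0.545,"y":0.27,"z":0,"ax":0,"ay":0,"az":-0.83,"jaw":0.8}
    - {"x":0.545,"y":0.27,"z":0,"ax":0,"ay":0,"az":-0.83,"jaw":0.8}
    - {"x":0.545,"y":0.27,"z":0,"ax":0,"ay":0,"az":-0.83,"jaw":0.8}
    - {"x":0.545,"y":0.27,"z":0,"ax":0,"ay":0,"az":-0.83,"jaw":0.8}
    - {"x":0.545,"y":0.27,"z":0,"ax":0,"ay":0,"az":-0.83,"jaw":0.8}
    - {"x":0.545,"y":0.27,"z":0,"ax":0,"ay":0,"az":-0.83,"jaw":0.8}

```text
time: 42.15
tool_pos: [560.2, -240.3, 179.9]
tcp_rot: [3.141, -0.0, 3.089]
contact_force: [-1.2, -0.4, 0.4]
grip_width: 82.7
finger_force: 0.0
```

```bash
python3 -c "
from jars import *
o=bot.get_obs();print(o['tool_pos'],o['tcp_rot']); jars('d13')
c,im,d=snap('wrist','w13'); W=c[4]
vv,uu=np.mgrid[0:300:3,0:640:3]
X=np.array([W[:3,3]+W[:3,:3]@(ray(c,u,v)*d[v,u]) for u,v in zip(uu.ravel(),vv.ravel())])
m=(abs(X[:,2]-131)<4)&(abs(X[:,0]-545)<70)&(X[:,1]>-210)&(X[:,1]<-100); print(m.sum(),X[m].min(0),X[m].max(0))"
```

```text
[ 560.15121183 -240.25516102  179.8985229 ] [ 3.14138962e+00 -2.82004713e-04  3.08868358e+00]
836 [ 510.82446643 -185.75240671  127.58488182] [ 567.20054612 -128.83467591  132.98262453]
```

Call:
send_rows:
  rows:
    - {"x":0.06,"y":0.2,"z":0,"ax":0,"ay":0,"az":0,"jaw":1}
    - {"x":0.115,"y":0.402,"z":0,"ax":0,"ay":0,"az":0,"jaw":1}
    - {"x":0.115,"y":0.402,"z":0,"ax":0,"ay":0,"az":0,"jaw":1}
    - {"x":0.115,"y":0.402,"z":0.15,"ax":0,"ay":0,"az":0,"jaw":0.9}
    - {"x":0.115,"y":0.402,"z":0.35,"ax":0,"ay":0,"az":0,"jaw":0.9}
    - {"x":0.115,"y":0.402,"z":0.52,"ax":0,"ay":0,"az":0,"jaw":0.9}
    - {"x":0.115,"y":0.402,"z":0.59,"ax":0,"ay":0,"az":0,"jaw":0.9}
    - {"x":0.115,"y":0.402,"z":0.6,"ax":0,"ay":0,"az":0,"jaw":0.9}
    - {"x":0.115,"y":0.402,"z":0.6,"ax":0,"ay":0,"az":0,"jaw":-0.2}
    - {"x":0.115,"y":0.402,"z":0.6,"ax":0,"ay":0,"az":0,"jaw":-0.2}

```text
time: 43.5
tool_pos: [542.2, -159.0, 61.3]
tcp_rot: [-3.141, 0.002, 3.089]
contact_force: [-0.4, -0.4, -0.3]
grip_width: 71.7
finger_force: 0.0
```

Call:
send_rows:
  rows:
    - {"x":0,"y":0,"z":0,"ax":0,"ay":0,"az":0,"jaw":-0.2}
    - {"x":0,"y":0,"z":0,"ax":0,"ay":0,"az":0,"jaw":-0.2}
    - {"x":0,"y":0,"z":-0.1,"ax":0,"ay":0,"az":0,"jaw":-0.2}
    - {"x":0,"y":0,"z":-0.3,"ax":0,"ay":0,"az":0,"jaw":-0.2}
    - {"x":0,"y":0,"z":-0.525,"ax":0,"ay":0,"az":0,"jaw":-0.2}
    - {"x":0,"y":0,"z":-0.525,"ax":0,"ay":0,"az":0,"jaw":-0.2}
    - {"x":0.05,"y":-0.2,"z":-0.525,"ax":0,"ay":0,"az":0,"jaw":-0.2}
    - {"x":0.11,"y":-0.413,"z":-0.525,"ax":0,"ay":0,"az":0,"jaw":-0.2}
    - {"x":0.11,"y":-0.413,"z":-0.525,"ax":0,"ay":0,"az":0,"jaw":-0.2}
    - {"x":0.11,"y":-0.413,"z":-0.525,"ax":0,"ay":0,"az":0,"jaw":-0.2}

```text
time: 44.75
tool_pos: [514.6, -239.4, 163.8]
tcp_rot: [3.14, -0.002, 3.089]
contact_force: [-0.1, 0.3, -1.0]
grip_width: 58.7
finger_force: 30.0
```

Call:
send_rows:
  rows:
    - {"x":0.06,"y":-0.18,"z":0,"ax":0,"ay":0,"az":0,"jaw":-0.2}
    - {"x":0.112,"y":-0.356,"z":0,"ax":0,"ay":0,"az":0,"jaw":-0.2}
    - {"x":0.112,"y":-0.356,"z":0.2,"ax":0,"ay":0,"az":0,"jaw":-0.2}
    - {"x":0.112,"y":-0.356,"z":0.4,"ax":0,"ay":0,"az":0,"jaw":-0.2}
    - {"x":0.112,"y":-0.356,"z":0.6,"ax":0,"ay":0,"az":0,"jaw":-0.2}
    - {"x":0.112,"y":-0.356,"z":0.72,"ax":0,"ay":0,"az":0,"jaw":-0.2}
    - {"x":0.112,"y":-0.356,"z":0.79,"ax":0,"ay":0,"az":0,"jaw":-0.2}
    - {"x":0.112,"y":-0.356,"z":0.815,"ax":0,"ay":0,"az":0,"jaw":-0.2}
    - {"x":0.112,"y":-0.356,"z":0.82,"ax":0,"ay":0,"az":0,"jaw":-0.2}
    - {"x":0.112,"y":-0.356,"z":0.82,"ax":0,"ay":0,"az":0,"jaw":-0.2}

```text
time: 46.0
tool_pos: [489.7, -310.1, 1.8]
tcp_rot: [-3.141, 0.001, 3.09]
contact_force: [-0.0, -0.2, -0.6]
grip_width: 58.4
finger_force: 30.0
```

Call:
send_rows:
  rows:
    - {"x":0,"y":0,"z":0,"ax":0,"ay":0,"az":0,"jaw":0.9}
    - {"x":0,"y":0,"z":0,"ax":0,"ay":0,"az":0,"jaw":0.9}
    - {"x":0,"y":0,"z":0,"ax":0,"ay":0,"az":0,"jaw":0.9}
    - {"x":0,"y":0,"z":-0.1,"ax":0,"ay":0,"az":0,"jaw":0.9}
    - {"x":0,"y":0,"z":-0.3,"ax":0,"ay":0,"az":0,"jaw":0.9}
    - {"x":0,"y":0,"z":-0.6,"ax":0,"ay":0,"az":0,"jaw":0.9}
    - {"x":0,"y":0,"z":-0.9,"ax":0,"ay":0,"az":0,"jaw":0.9}
    - {"x":0,"y":0,"z":-0.9,"ax":0,"ay":0,"az":0,"jaw":0.9}
    - {"x":0,"y":0,"z":-0.9,"ax":0,"ay":0,"az":0,"jaw":0.9}
    - {"x":0,"y":0,"z":-0.9,"ax":0,"ay":0,"az":0,"jaw":0.9}

```text
time: 47.25
tool_pos: [488.3, -309.3, 179.2]
tcp_rot: [3.139, -0.003, 3.089]
contact_force: [-0.3, -0.4, 0.6]
grip_width: 87.5
finger_force: 0.0
```

```bash
python3 -c "
from jars import *
o=bot.get_obs();print(o['tool_pos'],o['tcp_rot']); jars('d14')
json.dump([[489,-310,181],list(Ro.from_matrix(tdown(3.09)).as_rotvec())],open('cmd.json','w'))
plan([((520,-170,181),None)])
plan([((547.5,-48.5,181),None),((547.5,-48.5,60),None)])
plan([((547.5,-48.5,165),None),((515,-220,165),None)])
plan([((480,-415,165),None),((480,-415,1),None)])"
```

```text
[ 488.31341661 -309.34808086  179.21783675] [ 3.13947899e+00 -2.84138429e-03  3.08946593e+00]
jar [ 489.8 -311.1   69.4] [57.  57.   8.3] 427
jar [548.8 -48.4 128.1] [57.3 58.5 10.1] 344
xyz [-0.119  0.707  0.   ] a [0. 0. 0.]
xyz [-0.106  0.614  0.   ] a [0. 0. 0.]
xyz [-0.106  0.614  0.605] a [0. 0. 0.]
xyz [ 0.    -0.    -0.525] a [0. 0. 0.]
xyz [ 0.118 -0.865 -0.525] a [0. 0. 0.]
xyz [ 0.125 -0.983 -0.   ] a [0. 0. 0.]
xyz [ 0.125 -0.983  0.82 ] a [0. 0. 0.]
```

Call:
send_rows:
  rows:
    - {"x":-0.04,"y":0.22,"z":0,"ax":0,"ay":0,"az":0,"jaw":0.9}
    - {"x":-0.08,"y":0.44,"z":0,"ax":0,"ay":0,"az":0,"jaw":0.9}
    - {"x":-0.119,"y":0.707,"z":0,"ax":0,"ay":0,"az":0,"jaw":0.9}
    - {"x":-0.119,"y":0.707,"z":0,"ax":0,"ay":0,"az":0,"jaw":0.9}
    - {"x":-0.119,"y":0.707,"z":0,"ax":0,"ay":0,"az":0,"jaw":0.9}
    - {"x":-0.119,"y":0.707,"z":0,"ax":0,"ay":0,"az":0,"jaw":0.9}
    - {"x":-0.119,"y":0.707,"z":0,"ax":0,"ay":0,"az":0,"jaw":0.9}
    - {"x":-0.119,"y":0.707,"z":0,"ax":0,"ay":0,"az":0,"jaw":0.9}
    - {"x":-0.119,"y":0.707,"z":0,"ax":0,"ay":0,"az":0,"jaw":0.9}
    - {"x":-0.119,"y":0.707,"z":0,"ax":0,"ay":0,"az":0,"jaw":0.9}

```text
time: 48.55
tool_pos: [520.2, -170.1, 181.0]
tcp_rot: [3.142, -0.0, 3.089]
contact_force: [-0.0, 0.6, -0.0]
grip_width: 87.2
finger_force: 0.0
```

Call:
send_rows:
  rows:
    - {"x":-0.05,"y":0.3,"z":0,"ax":0,"ay":0,"az":0,"jaw":0.9}
    - {"x":-0.106,"y":0.614,"z":0,"ax":0,"ay":0,"az":0,"jaw":0.9}
    - {"x":-0.106,"y":0.614,"z":0,"ax":0,"ay":0,"az":0,"jaw":0.9}
    - {"x":-0.106,"y":0.614,"z":0,"ax":0,"ay":0,"az":0,"jaw":0.9}
    - {"x":-0.106,"y":0.614,"z":0.15,"ax":0,"ay":0,"az":0,"jaw":0.9}
    - {"x":-0.106,"y":0.614,"z":0.35,"ax":0,"ay":0,"az":0,"jaw":0.9}
    - {"x":-0.106,"y":0.614,"z":0.52,"ax":0,"ay":0,"az":0,"jaw":0.9}
    - {"x":-0.106,"y":0.614,"z":0.605,"ax":0,"ay":0,"az":0,"jaw":0.9}
    - {"x":-0.106,"y":0.614,"z":0.605,"ax":0,"ay":0,"az":0,"jaw":0.9}
    - {"x":-0.106,"y":0.614,"z":0.605,"ax":0,"ay":0,"az":0,"jaw":-0.2}

```text
time: 49.8
tool_pos: [548.3, -49.5, 60.9]
tcp_rot: [-3.141, 0.001, 3.088]
contact_force: [-0.1, 0.3, 1.0]
grip_width: 81.0
finger_force: 0.0
```

Call:
send_rows:
  rows:
    - {"x":0,"y":0,"z":0,"ax":0,"ay":0,"az":0,"jaw":-0.2}
    - {"x":0,"y":0,"z":0,"ax":0,"ay":0,"az":0,"jaw":-0.2}
    - {"x":0,"y":0,"z":0,"ax":0,"ay":0,"az":0,"jaw":-0.2}
    - {"x":0,"y":0,"z":-0.1,"ax":0,"ay":0,"az":0,"jaw":-0.2}
    - {"x":0,"y":0,"z":-0.3,"ax":0,"ay":0,"az":0,"jaw":-0.2}
    - {"x":0,"y":0,"z":-0.525,"ax":0,"ay":0,"az":0,"jaw":-0.2}
    - {"x":0.03,"y":-0.25,"z":-0.525,"ax":0,"ay":0,"az":0,"jaw":-0.2}
    - {"x":0.07,"y":-0.5,"z":-0.525,"ax":0,"ay":0,"az":0,"jaw":-0.2}
    - {"x":0.118,"y":-0.865,"z":-0.525,"ax":0,"ay":0,"az":0,"jaw":-0.2}
    - {"x":0.118,"y":-0.865,"z":-0.525,"ax":0,"ay":0,"az":0,"jaw":-0.2}

```text
time: 51.05
tool_pos: [514.2, -223.3, 164.8]
tcp_rot: [-3.141, -0.0, 3.085]
contact_force: [0.3, -0.3, -1.2]
grip_width: 59.1
finger_force: 30.0
```

Call:
send_rows:
  rows:
    - {"x":0.03,"y":-0.25,"z":0,"ax":0,"ay":0,"az":0,"jaw":-0.2}
    - {"x":0.06,"y":-0.5,"z":0,"ax":0,"ay":0,"az":0,"jaw":-0.2}
    - {"x":0.09,"y":-0.75,"z":0,"ax":0,"ay":0,"az":0,"jaw":-0.2}
    - {"x":0.125,"y":-1.0,"z":0,"ax":0,"ay":0,"az":0,"jaw":-0.2}
    - {"x":0.125,"y":-1.0,"z":0,"ax":0,"ay":0,"az":0,"jaw":-0.2}
    - {"x":0.125,"y":-1.0,"z":0,"ax":0,"ay":0,"az":0,"jaw":-0.2}
    - {"x":0.125,"y":-1.0,"z":0.2,"ax":0,"ay":0,"az":0,"jaw":-0.2}
    - {"x":0.125,"y":-1.0,"z":0.4,"ax":0,"ay":0,"az":0,"jaw":-0.2}
    - {"x":0.125,"y":-1.0,"z":0.6,"ax":0,"ay":0,"az":0,"jaw":-0.2}
    - {"x":0.125,"y":-1.0,"z":0.74,"ax":0,"ay":0,"az":0,"jaw":-0.2}

```text
time: 52.3
tool_pos: [480.2, -415.6, 15.4]
tcp_rot: [3.14, -0.001, 3.092]
contact_force: [0.5, 0.0, -1.7]
grip_width: 59.0
finger_force: 30.0
```

Call:
send_rows:
  rows:
    - {"x":0,"y":0,"z":0.04,"ax":0,"ay":0,"az":0,"jaw":-0.2}
    - {"x":0,"y":0,"z":0.07,"ax":0,"ay":0,"az":0,"jaw":-0.2}
    - {"x":0,"y":0,"z":0.08,"ax":0,"ay":0,"az":0,"jaw":-0.2}
    - {"x":0,"y":0,"z":0.08,"ax":0,"ay":0,"az":0,"jaw":-0.2}
    - {"x":0,"y":0,"z":0.08,"ax":0,"ay":0,"az":0,"jaw":0.6}
    - {"x":0,"y":0,"z":0.08,"ax":0,"ay":0,"az":0,"jaw":0.6}
    - {"x":0,"y":0,"z":0.08,"ax":0,"ay":0,"az":0,"jaw":0.6}
    - {"x":0,"y":0,"z":-0.1,"ax":0,"ay":0,"az":0,"jaw":0.6}
    - {"x":0,"y":0,"z":-0.35,"ax":0,"ay":0,"az":0,"jaw":0.6}
    - {"x":0,"y":0,"z":-0.65,"ax":0,"ay":0,"az":0,"jaw":0.6}

```text
time: 53.55
tool_pos: [479.3, -417.9, 147.6]
tcp_rot: [3.14, -0.002, 3.089]
contact_force: [0.6, -1.0, 0.1]
grip_width: 73.6
finger_force: 0.0
```

Call:
send_rows:
  rows:
    - {"x":0,"y":0,"z":-0.3,"ax":0,"ay":0,"az":0,"jaw":0.6}
    - {"x":0.3,"y":-0.2,"z":-0.4,"ax":0,"ay":0,"az":0,"jaw":0.6}
    - {"x":0.5,"y":-0.3,"z":-0.4,"ax":0,"ay":0,"az":0,"jaw":0.6}
    - {"x":0.5,"y":-0.3,"z":-0.4,"ax":0,"ay":0,"az":0,"jaw":0.6}
    - {"x":0.5,"y":-0.3,"z":-0.4,"ax":0,"ay":0,"az":0,"jaw":0.6}
    - {"x":0.5,"y":-0.3,"z":-0.4,"ax":0,"ay":0,"az":0,"jaw":0.6}
    - {"x":0.5,"y":-0.3,"z":-0.4,"ax":0,"ay":0,"az":0,"jaw":0.6}
    - {"x":0.5,"y":-0.3,"z":-0.4,"ax":0,"ay":0,"az":0,"jaw":0.6}
    - {"x":0.5,"y":-0.3,"z":-0.4,"ax":0,"ay":0,"az":0,"jaw":0.6}
    - {"x":0.5,"y":-0.3,"z":-0.4,"ax":0,"ay":0,"az":0,"jaw":0.6}

```text
time: 54.8
tool_pos: [376.9, -473.0, 226.9]
tcp_rot: [3.141, -0.0, 3.09]
contact_force: [0.2, 0.0, 0.2]
grip_width: 73.6
finger_force: 0.0
```

```bash
python3 -c "
from jars import *
o=bot.get_obs();print(o['tool_pos'],o['contact_force'],o['dq']); jars('d15')
a=cv2.imread('pics/d15.png')[120:420,180:480]; cv2.imwrite('pics/d15c.png',cv2.resize(a,(600,600),interpolation=cv2.INTER_CUBIC))"
```

```text
[ 376.90996938 -473.03770327  226.92855766] [0.22974864 0.02337904 0.24421089] [-0.00358013 -0.00113297  0.00226935 -0.00058192 -0.00173284  0.00061813]
jar [ 489.  -311.8   69.9] [58.1 59.1  9.5] 439
jar [ 479.3 -419.3   70.2] [57.1 56.3  9.1] 513
```

View pics/d15c.png

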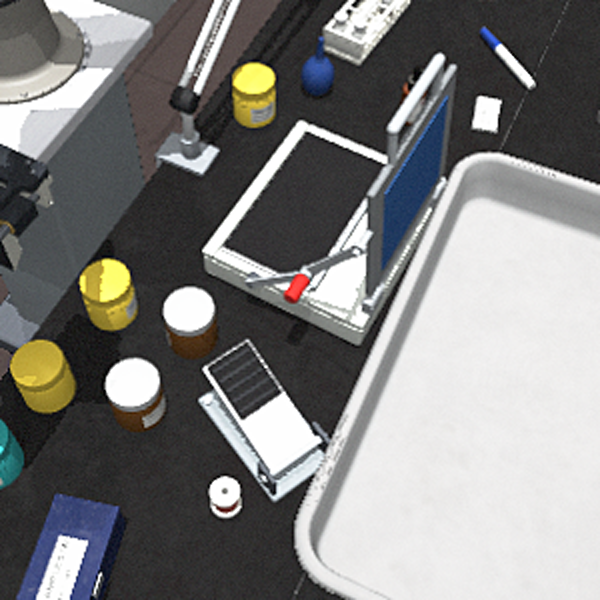

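Both jars stand upright on the bench to the right of the table (crop (190,315) and (135,390)). The lid is up and locked, the pedal is up, and the arm is clear. Handing in.

```bash
python3 -c "
from plant import bot
print(bot.close_job())"
```

```text
the job is handed in; nothing more can be done
None
```

I handed the job in, and every step looks done, though no verdict came back: the lid is up with its stay locked, the pedal was pressed to its stop twice and is up again, and both jars (two were present) stand upright on the bench right of the table.

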